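# Stir the teething beads

### The arm

A 7-joint arm with a two-finger parallel gripper is mounted at the origin on the work surface. World frame = base frame: x ahead of the robot, y to its left, z up, the work surface at z = 0. Lengths are in mm, angles in rad, forces in N, time in s.
With the tool pointing down it reaches from about 375 to 925 mm from the base axis. Payload 3.1 kg.
Tool frame: the origin (TCP) lies at the very end of the fingers, on their centre line; the grasp point (between the pads) lies 19 mm behind it (r.tcp_to_grasp is the distance from the TCP to the grasp point, in mm); z points along the fingers, y is the direction in which the jaws open and shut (so a half turn about z gives the same grasp; the last joint's range is limited). The gripper opens to 85 mm and grips with 20 to 120 N. Pads are 22 mm wide; open, the fingers measure 114 mm over their backs; the gripper's body (76 mm by 85 mm) begins 54 mm behind the grasp point. The pads swing forward as they close: fully open they stand 13 mm farther back than shut.
Start: joints at [1.149, 0.383, 0.044, 1.598, -0.018, 1.161, -0.05], TCP at [206.831, -616.217, 231.269] pointing down, gripper open.
Joint ranges: [-2.61, 2.61], [-0.41, 2.15], [-1.48, 1.57], [0, 2.5], [-1.57, 4.71], [0.05, 1.97], [-2.85, 2.85]. Speed limits (rad/s): [2.79, 2.79, 3.14, 3.14, 3.14, 3.14, 3.14].

### API

Orientations are given as a unit quaternion [w, x, y, z].
In Python, from workcell import telemetry, cams, r, spotter gives the robot as it stands.
- The arm moves only by the tool carry_out, never from a script. Its argument "steps" is a list of rows, each an object with "slide": the shift along the tool's x, y, z in cm, a list of three; "turn": the turn, a rotation vector about the tool's x, y, z in degrees, a list of three. In form: [{"slide": [x, y, z], "turn": [rx, ry, rz]}, ...]. A call has 1 to 10 rows; each row shifts and turns the commanded pose from where the row before left it, along the tool's axes as they then stand; what a row does not reach is not made up. A row lasts 1/10 s, in which the tool goes at most 50 mm and 8.59 degrees, less where a joint would pass 70% of its speed; a pose out of reach is approached as far as the arm can. A call with a gripper value outside its range is refused whole. "grip" is the closure, from 0 (fully open) to 1 (shut), set as the call begins (left out, the last holds). The fingers move at their own pace and stop on an object; "grip_force" is the grip in N (left out, the last holds). Time passes only in rows, so rows that do not move let the fingers close. It gives the time, the measured TCP pose, the force and the opening at its end, in the units of the state.
- telemetry.sense(): the state, without advancing time (a new reading comes with each control period).
- cams.capture(name): name is "scene" or "top" or "wrist"; returns a dict with "pixels" (400x640x3 uint8, blue, green, red), "fx", "fy", "cx", "cy" (pixels), "k1" (the pictures are not rectified: a ray, as slopes to the right and down, at radius r is drawn at 1 + k1 r^2 times it, then the intrinsics apply), "origin" and "attitude" of the camera in the world; the wrist camera has in their place "hand_eye" (4x4, takes a point from camera to tool coordinates, whose origin is the TCP and whose axes are the flange's). Camera axes: x right, y down, z forward; pixel columns grow to the right and rows downward; lengths in mm; the calibration is good to about 2 mm. A picture is of the moment at which its call begins: read the wrist's pose just before it. There is no depth.
- r.finish_job(): hands the job in, once; it reports no verdict.
Trained networks look in the newest picture that a camera, given by its name, has taken for a name from the list of things; names that differ only in an ending like _2 or _b are one class to them, and where a whole thing is asked for, a point or a joint stands for the part that bears it (a point fixed in the world has none). Each returns a list of dicts, best first, with "p" (0 to 1); they miss things now and then, are a little off and sometimes report something else, mostly with a low value. They report only what shows in the picture. A call takes as long as a camera call.
- spotter.regions_of(camera, target): "mask" (400x640 bool, what is visible of it) and "position" ([column, row] in pixels, amid what is visible of it).
- spotter.pinpoint(camera, target): "position" ([column, row] in pixels: a listed point, or the origin of a listed thing).
The state is a dict: "time_s": time; "joint_pos": joint angles; "qvel": joint speeds; "effort": joint torques, N m; "tcp_pos": TCP position; "tool_rot": TCP orientation; "ft_force": force on the tool from outside, world axes, zero at the start; "moment": the same for the moment, N m; "finger_gap": finger opening in mm.
Only numpy, scipy, OpenCV 4.12 (cv2) and the standard library are available. Lean on these libraries where they do the work, as an engineer would, in place of code of your own. Each camera call takes 0.05 s, during which the arm holds its last target. There are 200 camera calls.

### The job

The washed wooden teething beads need to dry evenly: take the wooden stirring stick out of its block, reach down among the beads close to the floor of their bowl, and stir them round in two full wide turns, so that most of them change places and all of them stay in the bowl. Then lower the stick, handle up, well down into the tall steel mug before letting it go, and leave the mug standing where it is.

Things in the scene. Friction and masses are not known exactly. Their poses are not given: they have to be found in the camera images.
- stirrer: plain round wooden stick, 185 mm long, 60 g, standing foot down in a 40 mm deep, 26 mm wide hole in a fixed wooden block (75 mm square, 45 mm tall). Foot 22 mm thick (lowest 35 mm), shaft 15 mm, handle 26 mm thick from 113 to 180 mm above the foot; grip it there at any yaw. Origin: centre of the foot's underside; z runs up the stick. A like block holds an unwanted white bottle brush
- bowl: white round bowl with the beads in it, fixed to the counter; 60 mm tall, 140 mm across the rim, 5 mm wall; flat inner floor 8 mm above the origin, about 115 mm across. The beads start in a ring 38 mm from the middle, which is clear. Origin: centre of the underside, z up, axes parallel to the world's. An identical unwanted bowl holds only a pacifier
- mug: tall open steel mug, empty, loose, 280 g; 105 mm tall, 76 mm across, 3 mm wall, inner floor 5 mm above the origin; a side handle reaches 66 mm from the axis along its own +y. Origin: centre of the underside, z up. The stick leans on its rim when let go in it
- bead_1: bead 1 of five alike: a plain wooden barrel bead, 28 mm in diameter and 22 mm tall with rounded edges, 12 g, lying loose in the bowl on a flat end; origin at the centre of its underside, z along its bore
- bead_2: bead 2 of five alike: a plain wooden barrel bead, 28 mm in diameter and 22 mm tall with rounded edges, 12 g, lying loose in the bowl on a flat end; origin at the centre of its underside, z along its bore
- bead_3: bead 3 of five alike: a plain wooden barrel bead, 28 mm in diameter and 22 mm tall with rounded edges, 12 g, lying loose in the bowl on a flat end; origin at the centre of its underside, z along its bore
- bead_4: bead 4 of five alike: a plain wooden barrel bead, 28 mm in diameter and 22 mm tall with rounded edges, 12 g, lying loose in the bowl on a flat end; origin at the centre of its underside, z along its bore
- bead_5: bead 5 of five alike: a plain wooden barrel bead, 28 mm in diameter and 22 mm tall with rounded edges, 12 g, lying loose in the bowl on a flat end; origin at the centre of its underside, z along its bore

How it is judged (in metres and radians):
On the way, in this order (a step that is already met when the one before it is completed fails the run):
1. the stick is lifted clear of its block (height (world z) of stirrer above 0.06 m), for 0.1 s.
2. its foot is down among the beads at the far side of the bowl (over 17 mm from the middle, less than 18 mm above the inner floor) (x of stirrer in the frame of bowl between 0.017 and 0.065 m and x of stirrer in the frame of bowl above -0.065 m and y of stirrer in the frame of bowl between -0.015 and 0.015 m and z of stirrer in the frame of bowl between 0 and 0.026 m), for 0.05 s.
3. its foot, as low, at the left or right side ((y of stirrer in the frame of bowl above 0.017 m or y of stirrer in the frame of bowl below -0.017 m) and y of stirrer in the frame of bowl between -0.065 and 0.065 m and x of stirrer in the frame of bowl between -0.015 and 0.015 m and z of stirrer in the frame of bowl between 0 and 0.026 m), for 0.05 s.
4. at the near side (x of stirrer in the frame of bowl between -0.065 and -0.017 m and x of stirrer in the frame of bowl below 0.065 m and y of stirrer in the frame of bowl between -0.015 and 0.015 m and z of stirrer in the frame of bowl between 0 and 0.026 m), for 0.05 s.
5. at the left or right side again (all of step 3), for 0.05 s.
6. at the far side again: a full turn (all of step 2), for 0.05 s.
7. the stick is lowered into the mug while still held (foot less than 50 mm above the mug's underside) (horizontal distance between stirrer and mug below 0.035 m and z of stirrer in the frame of mug between 0 and 0.05 m and contact force between the fingers and stirrer above 0.5 N), for 0.1 s.
At the end, for the whole second after the job is handed in: The stick rests handle up in the steel mug (foot within 35 mm of its axis and underside; it may lean); the mug is upright to 10 degrees and within 40 mm of where it stood; all five beads are in the bowl and at least three lie over 20 mm from where they started (horizontal distance between stirrer and mug below 0.035 m and z of stirrer in the frame of mug between 0 and 0.035 m and angle between stirrer's own z axis and vertical below 0.8 rad and linear speed of each of stirrer, mug below 0.03 m/s and angle between mug's own z axis and vertical below 0.17 rad and distance of mug from where it was at the start of the episode below 0.04 m and horizontal distance between each of bead_1, bead_2, bead_3, bead_4, bead_5 and bowl below 0.068 m and z of each of bead_1, bead_2, bead_3, bead_4, bead_5 in the frame of bowl below 0.06 m and distance of any of bead_1, bead_2, bead_3 from where it was at the start of the episode above 0.02 m and distance of any of bead_1, bead_2, bead_4 from where it was at the start of the episode above 0.02 m and distance of any of bead_1, bead_2, bead_5 from where it was at the start of the episode above 0.02 m and distance of any of bead_1, bead_3, bead_4 from where it was at the start of the episode above 0.02 m and distance of any of bead_1, bead_3, bead_5 from where it was at the start of the episode above 0.02 m and distance of any of bead_1, bead_4, bead_5 from where it was at the start of the episode above 0.02 m and distance of any of bead_2, bead_3, bead_4 from where it was at the start of the episode above 0.02 m and distance of any of bead_2, bead_3, bead_5 from where it was at the start of the episode above 0.02 m and distance of any of bead_2, bead_4, bead_5 from where it was at the start of the episode above 0.02 m and distance of any of bead_3, bead_4, bead_5 from where it was at the start of the episode above 0.02 m); the robot touches nothing.
It also fails if it takes over 64 s, if anything falls off the work surface, if the arm or the gripper's body presses on something with over 40 N, if the wrist force passes 120 N, or if a joint passes its speed limit or range.

## Working session

There is one attempt and no reset: what is moved stays moved. The work goes in short steps, Python scripts to look and compute and a tool call to move; the robot and the scene stay as the last step left them, time stands still between calls to the robot, and variables do not carry over. Pictures are saved under pics/ and viewed, about 8 in all and at most 12, crops included, and the job is handed in when it is done.

Besides the shell and the picture viewer there is one more tool, called after "Call:" by a JSON object that holds its "op" and its "data". carry_out: Moves the arm, as the interface text tells. Its arguments: {"type":"object","properties":{"steps":{"type":"array"},"grip":{"type":"number"},"grip_force":{"type":"number"}},"required":["steps"]}

```bash
mkdir -p pics; cat > h.py <<'E'
import numpy as np, cv2
from scipy.spatial.transform import Rotation as R
from workcell import telemetry, cams, r, spotter
def q2R(q): return R.from_quat([q[1],q[2],q[3],q[0]]).as_matrix()
def att(a):
    a=np.array(a,float)
    return q2R(a) if a.size==4 else a.reshape(3,3)
def cap(n):
    s=telemetry.sense(); c=cams.capture(n)
    if n=="wrist":
        H=np.array(c["hand_eye"]); T=q2R(s["tool_rot"])
        c["Rw"]=T@H[:3,:3]; c["o"]=T@H[:3,3]+np.array(s["tcp_pos"])
    else: c["Rw"]=att(c["attitude"]); c["o"]=np.array(c["origin"],float)
    return c
def ray(c,p):
    d=np.array([(p[0]-c["cx"])/c["fx"],(p[1]-c["cy"])/c["fy"]]); u=d.copy()
    for _ in range(10): u=d/(1+c["k1"]*(u@u))
    v=c["Rw"]@np.array([u[0],u[1],1]); return v/np.linalg.norm(v)
def atz(c,p,z):
    v=ray(c,p); return c["o"]+v*(z-c["o"][2])/v[2]
def tri(obs):
    A=0;b=0
    for c,p in obs:
        v=ray(c,p); M=np.eye(3)-np.outer(v,v); A=A+M; b=b+M@c["o"]
    return np.linalg.solve(A,b)
E
python3 - <<'E'
from h import *
C={}
for n in("top","scene"):
    c=cap(n);C[n]=c;cv2.imwrite(f"pics/{n}1.png",c["pixels"]);print(n,c["o"].round(),c["Rw"].round(2).tolist(),c["fx"],c["k1"])
    for t in("stirrer","bowl","mug","bead_1"):
        L=spotter.pinpoint(n,t); print(t,[(round(l["p"],2),np.round(l["position"],1).tolist(),atz(c,l["position"],0 if t!="bead_1" else 8).round(1).tolist()) for l in L[:6]])
print(telemetry.sense())
E
```

```text
top [504. -28. 803.] [[0.0, -1.0, 0.04], [-1.0, 0.0, 0.04], [-0.04, -0.04, -1.0]] 363.5374683051166 -0.03649788530241274
stirrer [(0.83, [179.1, 256.4], [397.9, 314.9, 0.0])]
bowl [(0.67, [277.1, 226.7], [465.5, 93.7, 0.0])]
mug [(0.64, [466.3, 189.3], [548.1, -322.7, 0.0])]
bead_1 [(0.69, [288.5, 237.0], [443.4, 67.3, 8.0]), (0.55, [260.4, 228.0], [462.9, 129.4, 8.0]), (0.5, [269.3, 210.4], [501.6, 109.9, 8.0]), (0.46, [288.5, 216.7], [487.8, 67.4, 8.0]), (0.44, [271.1, 242.6], [431.0, 105.6, 8.0])]
scene [ 982. -445.  728.] [[0.68, 0.55, -0.49], [0.73, -0.5, 0.46], [0.01, -0.67, -0.74]] 392.4078364342992 -0.05246661970757994
stirrer [(0.8, [373.0, 137.7], [396.4, 310.2, 0.0])]
bowl [(0.95, [333.1, 182.9], [456.9, 87.0, 0.0])]
mug [(0.62, [222.6, 295.2], [545.0, -314.8, 0.0])]
bead_1 [(0.61, [345.3, 175.4], [463.7, 125.4, 8.0]), (0.6, [320.6, 182.3], [439.1, 58.3, 8.0]), (0.4, [351.2, 184.9], [499.7, 111.3, 8.0]), (0.4, [328.9, 170.8], [421.2, 105.0, 8.0])]
{'time_s': 0.5, 'joint_pos': array([ 1.14919729,  0.38291647,  0.04391057,  1.59799291, -0.01787344,
        1.16120669, -0.04992089]), 'qvel': array([-3.30181189e-04, -1.83273327e-03,  3.23773284e-04, -1.71055172e-03,
       -9.93885503e-04, -1.84541733e-05,  7.12886845e-04]), 'effort': array([-8.96288202e-04, -4.32936466e+01,  1.02126326e+00, -2.49574560e+01,
        1.03668583e-02,  3.35161902e-03,  3.71322437e-05]), 'tcp_pos': array([ 206.79892336, -616.17401764,  231.21554649]), 'tool_rot': array([-6.31717659e-05,  9.86920909e-01,  1.61205198e-01, -1.75207371e-05]), 'ft_force': array([-0.37861206, -0.14890885,  0.13770381]), 'moment': array([ 0.03309772, -0.01963573, -0.00555011]), 'finger_gap': 84.94303366539395}
```

View pics/top1.png

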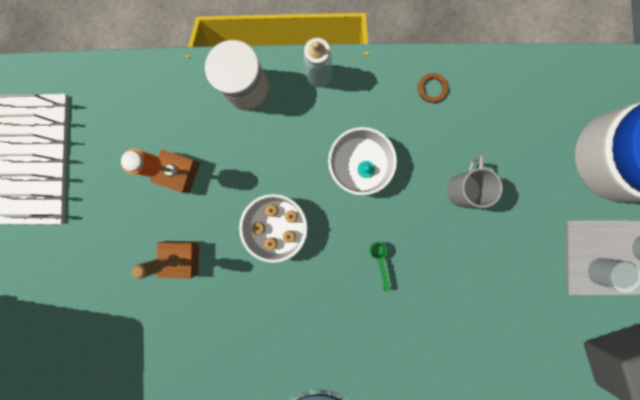

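View pics/scene1.png

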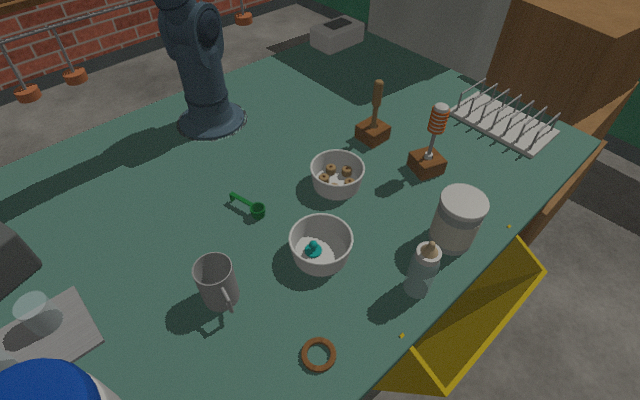

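The top view shows the stick's block at about (178,260) and its tip at (138,271). The bead bowl is at (273,228), the steel mug at (480,188) and the decoys are separate. First I raise the tool, square it to the world axes and head for the mug.

Call:
{"op": "carry_out", "data": {"steps": [{"slide": [0, 0, -3], "turn": [0, 0, 6.18]}, {"slide": [0, 0, -3], "turn": [0, 0, 6.18]}, {"slide": [0, 0, -3], "turn": [0, 0, 6.19]}, {"slide": [3.5, -3, 0], "turn": [0, 0, 0]}, {"slide": [3.5, -3, 0], "turn": [0, 0, 0]}, {"slide": [3.5, -3, 0], "turn": [0, 0, 0]}, {"slide": [3.5, -3, 0], "turn": [0, 0, 0]}, {"slide": [3.5, -3, 0], "turn": [0, 0, 0]}, {"slide": [3.5, -3, 0], "turn": [0, 0, 0]}, {"slide": [0, 0, 0], "turn": [0, 0, 0]}], "grip": 0}}

```text
time_s: 1.5
tcp_pos: [425.3, -427.8, 321.5]
tool_rot: [-0.002, 1.0, 0.008, 0.002]
ft_force: [0.9, -0.2, 0.3]
finger_gap: 85.5
```

```bash
python3 - <<'E'
from h import *
s=telemetry.sense();c=cap("wrist");print(s["tcp_pos"].round(1),q2R(s["tool_rot"]).round(3).tolist(),s["joint_pos"].round(2)); print(np.round(c["hand_eye"],2).tolist(),c["fx"],c["o"])
for t in("mug","bowl"):
    L=spotter.pinpoint("wrist",t); print(t,[(round(l["p"],2),np.round(l["position"],1).tolist(),atz(c,l["position"],0).round(1).tolist()) for l in L[:6]])
E
```

```text
[ 425.3 -427.8  321.5] [[1.0, 0.016, 0.005], [0.016, -1.0, 0.004], [0.005, -0.004, -1.0]] [ 0.78  0.23 -0.06  1.6   0.01  1.3  -0.84]
[[0.0, -0.95, -0.33, 83.22], [1.0, 0.0, -0.0, -0.54], [0.0, -0.33, 0.95, -142.62], [0.0, 0.0, 0.0, 1.0]] 308.9200322128796 [ 507.74795537 -426.61056416  464.51823912]
mug [(0.57, [242.2, 72.5], [538.5, -316.8, 0.0])]
bowl []
```

Call:
{"op": "carry_out", "data": {"steps": [{"slide": [4, -3.5, 0], "turn": [0, 0, 0]}, {"slide": [4, -3.5, 0], "turn": [0, 0, 0]}, {"slide": [4, -3.5, 0], "turn": [0, 0, 0]}, {"slide": [0, 0, 0], "turn": [0, 0, 0]}, {"slide": [0, 0, 0], "turn": [0, 0, 0]}]}}

```text
time_s: 2.15
tcp_pos: [529.7, -337.7, 321.0]
tool_rot: [0.0, 1.0, 0.0, -0.0]
ft_force: [-1.1, -0.7, -0.1]
finger_gap: 85.6
```

```bash
cat >> h.py <<'E'
def circ(n,t,z):  # rim centre by ellipse of mask hull projected at rim height
    c=cap(n); out=[]
    for l in spotter.regions_of(n,t)[:2]:
        m=l["mask"].astype(np.uint8); k,_=cv2.findContours(m,cv2.RETR_EXTERNAL,cv2.CHAIN_APPROX_NONE); k=max(k,key=cv2.contourArea)
        P=np.array([atz(c,p,z)[:2] for p in k[:,0]]); out.append((round(l["p"],2),P.min(0).round(1).tolist(),P.max(0).round(1).tolist(),P))
    return c,out
E
python3 - <<'E'
from h import *
c,o=circ("wrist","mug",105); print(telemetry.sense()["tcp_pos"])
for x in o: print(x[:3])
cv2.imwrite("pics/w2.png",c["pixels"])
L=spotter.pinpoint("wrist","mug"); print([(round(l["p"],2),np.round(l["position"],1).tolist(),atz(c,l["position"],0).round(1).tolist()) for l in L[:6]])
E
```

```text
[ 527.4453601  -340.71594807  321.10461383]
(0.67, [507.1, -351.1], [608.8, -279.5])
[(0.81, [303.8, 143.0], [543.1, -315.8, 0.0])]
```

View pics/w2.png

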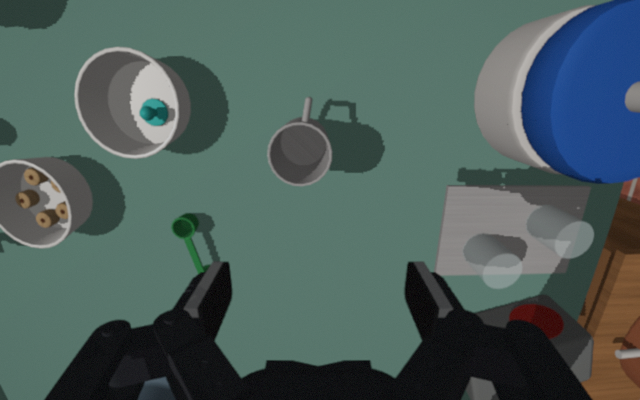

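The mug's rim is centred near (299,153), giving roughly (545,-316) mm. Next is the bead bowl.

Call:
{"op": "carry_out", "data": {"steps": [{"slide": [0, -4.3, 0], "turn": [0, 0, 0]}, {"slide": [0, -4.3, 0], "turn": [0, 0, 0]}, {"slide": [0, -4.3, 0], "turn": [0, 0, 0]}, {"slide": [0, -4.3, 0], "turn": [0, 0, 0]}, {"slide": [0, -4.3, 0], "turn": [0, 0, 0]}, {"slide": [0, -4.3, 0], "turn": [0, 0, 0]}, {"slide": [0, -4.3, 0], "turn": [0, 0, 0]}, {"slide": [0, -4.3, 0], "turn": [0, 0, 0]}, {"slide": [0, -4.3, 0], "turn": [0, 0, 0]}, {"slide": [0, -4.3, 0], "turn": [0, 0, 0]}]}}

```text
time_s: 3.3
tcp_pos: [529.8, 91.0, 321.7]
tool_rot: [0.001, 1.0, -0.003, 0.001]
ft_force: [1.1, -0.2, -0.6]
finger_gap: 85.6
```

Call:
{"op": "carry_out", "data": {"steps": [{"slide": [0, 0, 0], "turn": [0, 0, 0]}, {"slide": [0, 0, 0], "turn": [0, 0, 0]}]}}

```text
time_s: 3.5
tcp_pos: [529.7, 91.6, 321.5]
tool_rot: [0.0, 1.0, -0.0, 0.0]
ft_force: [-1.2, -0.0, -0.4]
finger_gap: 85.6
```

```bash
python3 - <<'E'
from h import *
c,o=circ("wrist","bowl",60); s=telemetry.sense();print(s["tcp_pos"],s["joint_pos"].round(2))
for x in o: print(x[:3])
cv2.imwrite("pics/w3.png",c["pixels"])
for t,z in(("bowl",0),("bead_1",8),("stirrer",5)):
  L=spotter.pinpoint("wrist",t); print(t,[(round(l["p"],2),np.round(l["position"],1).tolist(),atz(c,l["position"],z).round(1).tolist()) for l in L[:6]])
E
```

```text
[530.05254103  89.16882291 321.19717199] [ 0.16  0.13 -0.44  1.74  0.06  1.29 -1.87]
(0.96, [396.3, 26.3], [536.7, 163.5])
bowl [(0.93, [317.6, 192.4], [466.0, 92.7, 0.0])]
bead_1 [(0.83, [290.5, 193.9], [466.1, 134.7, 8.0]), (0.79, [337.1, 207.4], [443.7, 62.0, 8.0]), (0.71, [311.1, 214.1], [432.4, 103.0, 8.0]), (0.65, [340.0, 179.1], [489.8, 58.5, 8.0]), (0.63, [312.8, 170.6], [503.1, 99.9, 8.0])]
stirrer [(0.76, [189.5, 238.8], [386.8, 305.7, 5.0])]
```

View pics/w3.png

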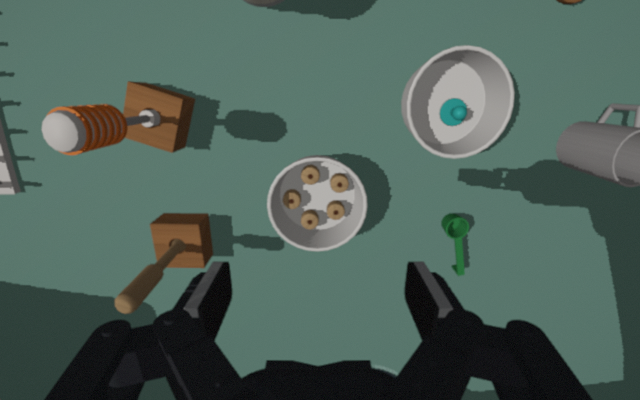

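The bowl is centred at about (317,203) and clear, with its five beads in a ring. I put it at (466,93.5) mm. The stick is at (175,245) on its block, so I move over it.

Call:
{"op": "carry_out", "data": {"steps": [{"slide": [-2.25, -3.7, 0], "turn": [0, 0, 0]}, {"slide": [-2.25, -3.7, 0], "turn": [0, 0, 0]}, {"slide": [-2.25, -3.7, 0], "turn": [0, 0, 0]}, {"slide": [-2.25, -3.7, 0], "turn": [0, 0, 0]}, {"slide": [-2.25, -3.7, 0], "turn": [0, 0, 0]}, {"slide": [-2.25, -3.7, 0], "turn": [0, 0, 0]}, {"slide": [0, 0, 0], "turn": [0, 0, 0]}, {"slide": [0, 0, 0], "turn": [0, 0, 0]}]}}

```text
time_s: 4.55
tcp_pos: [394.4, 314.8, 321.4]
tool_rot: [0.0, 1.0, 0.001, 0.0]
ft_force: [0.0, 0.0, -0.6]
finger_gap: 85.1
```

```bash
python3 - <<'E'
from h import *
c=cap("wrist"); s=telemetry.sense();print(s["tcp_pos"],s["joint_pos"].round(2))
cv2.imwrite("pics/w4.png",c["pixels"])
L=spotter.pinpoint("wrist","stirrer"); print([(round(l["p"],2),np.round(l["position"],1).tolist(),atz(c,l["position"],5).round(1).tolist()) for l in L[:6]])
for l in spotter.regions_of("wrist","stirrer")[:2]:
    y,x=np.nonzero(l["mask"]); print(l["p"],x.min(),x.max(),y.min(),y.max(), atz(c,l["position"],110).round())
E
```

```text
[395.50936075 313.37223614 321.21922119] [-0.11  0.08 -0.66  1.8   0.05  1.28 -2.36]
[(0.65, [321.9, 155.5], [390.3, 309.6, 5.0]), (0.6, [487.9, 119.8], [445.4, 65.3, 5.0])]
0.74 312 338 149 200 [382. 309. 110.]
```

View pics/w4.png

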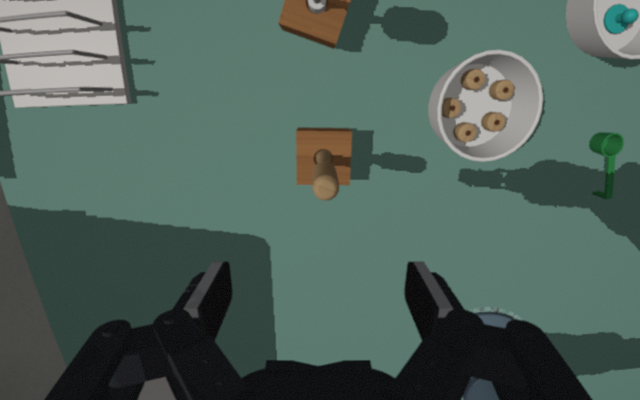

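The handle's top is at (326,188), giving a stick axis of about (392,309). I descend and grip.

Call:
{"op": "carry_out", "data": {"steps": [{"slide": [-0.3, 0.45, 2], "turn": [0, 0, 0]}, {"slide": [0, 0, 3.3], "turn": [0, 0, 0]}, {"slide": [0, 0, 3.3], "turn": [0, 0, 0]}, {"slide": [0, 0, 3.3], "turn": [0, 0, 0]}, {"slide": [0, 0, 3.3], "turn": [0, 0, 0]}, {"slide": [0, 0, 3.3], "turn": [0, 0, 0]}, {"slide": [0, 0, 0], "turn": [0, 0, 0]}, {"slide": [0, 0, 0], "turn": [0, 0, 0]}]}}

```text
time_s: 5.5
tcp_pos: [392.4, 308.8, 136.2]
tool_rot: [0.0, 1.0, -0.001, -0.001]
ft_force: [0.5, -0.4, 0.6]
finger_gap: 85.5
```

Call:
{"op": "carry_out", "data": {"steps": [{"slide": [0, 0, 0], "turn": [0, 0, 0]}, {"slide": [0, 0, 0], "turn": [0, 0, 0]}, {"slide": [0, 0, 0], "turn": [0, 0, 0]}, {"slide": [0, 0, 0], "turn": [0, 0, 0]}, {"slide": [0, 0, 0], "turn": [0, 0, 0]}, {"slide": [0, 0, 0], "turn": [0, 0, 0]}, {"slide": [0, 0, 0], "turn": [0, 0, 0]}, {"slide": [0, 0, 0], "turn": [0, 0, 0]}, {"slide": [0, 0, 0], "turn": [0, 0, 0]}, {"slide": [0, 0, 0], "turn": [0, 0, 0]}], "grip": 1, "grip_force": 60}}

```text
time_s: 6.5
tcp_pos: [392.4, 309.8, 137.4]
tool_rot: [0.0, 1.0, -0.0, 0.001]
ft_force: [-0.2, -1.3, 6.4]
finger_gap: 24.9
```

Call:
{"op": "carry_out", "data": {"steps": [{"slide": [0, 0, -1.5], "turn": [0, 0, 0]}, {"slide": [0, 0, -1.5], "turn": [0, 0, 0]}, {"slide": [0, 0, -2], "turn": [0, 0, 0]}, {"slide": [0, 0, -2], "turn": [0, 0, 0]}, {"slide": [0, 0, -2], "turn": [0, 0, 0]}, {"slide": [0, 0, -2], "turn": [0, 0, 0]}, {"slide": [0, 0, 0], "turn": [0, 0, 0]}, {"slide": [0, 0, 0], "turn": [0, 0, 0]}]}}

```text
time_s: 7.3
tcp_pos: [391.7, 310.4, 247.0]
tool_rot: [-0.0, 1.0, 0.0, 0.001]
ft_force: [-0.7, -0.6, -1.4]
finger_gap: 24.6
```

```bash
python3 - <<'E'
from h import *
s=telemetry.sense();print(s["tcp_pos"],s["finger_gap"])
obs=[]
for n in("top","scene","wrist"):
    c=cap(n)
    L=spotter.pinpoint(n,"stirrer"); print(n,[(round(l["p"],2),np.round(l["position"],1).tolist()) for l in L[:3]])
    if n!="wrist" and L: obs.append((c,L[0]["position"]))
    if n=="scene": cv2.imwrite("pics/s5.png",c["pixels"][:300,200:550])
if len(obs)==2: print("foot",tri(obs))
E
```

```text
[391.73151663 310.42482626 246.97967079] 24.602496799320864
top [(0.57, [157.5, 262.5]), (0.29, [289.5, 237.5])]
scene [(0.62, [376.0, 106.8])]
wrist [(0.65, [318.1, 187.4])]
foot [398.44072766 307.67750038 111.20207125]
```

View pics/s5.png

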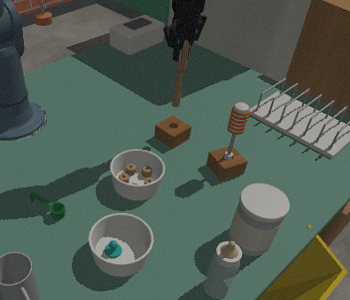

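The scene view shows the stick held upright under the gripper, clear of its block. I move it over the middle of the bowl.

Call:
{"op": "carry_out", "data": {"steps": [{"slide": [1.2, 3.6, 0], "turn": [0, 0, 0]}, {"slide": [1.2, 3.6, 0], "turn": [0, 0, 0]}, {"slide": [1.2, 3.6, 0], "turn": [0, 0, 0]}, {"slide": [1.2, 3.6, 0], "turn": [0, 0, 0]}, {"slide": [1.2, 3.6, 0], "turn": [0, 0, 0]}, {"slide": [1.2, 3.6, 0], "turn": [0, 0, 0]}, {"slide": [0, 0, 0], "turn": [0, 0, 0]}, {"slide": [0, 0, 2], "turn": [0, 0, 0]}, {"slide": [0, 0, 1.5], "turn": [0, 0, 0]}, {"slide": [0, 0, 0], "turn": [0, 0, 0]}]}}

```text
time_s: 8.6
tcp_pos: [461.3, 94.0, 208.7]
tool_rot: [0.0, 1.0, 0.0, -0.003]
ft_force: [-0.5, 0.3, -0.5]
finger_gap: 24.7
```

```bash
python3 - <<'E'
from h import *
s=telemetry.sense();print(s["tcp_pos"],s["finger_gap"])
obs=[]
for n in("top","scene","wrist"):
    c=cap(n)
    L=spotter.pinpoint(n,"stirrer"); print(n,[(round(l["p"],2),np.round(l["position"],1).tolist(),atz(c,l["position"],s["tcp_pos"][2]-132).round(1).tolist()) for l in L[:3]])
    if n!="wrist" and L: obs.append((c,L[0]["position"]))
    if n=="wrist": a=c["pixels"]
    if n=="scene": b=c["pixels"][60:260,200:460]
if len(obs)==2: print("foot",tri(obs))
b=cv2.resize(b,(520,400)); cv2.imwrite("pics/m6.png",np.hstack([a[60:360,200:460],b[:300]]))
E
```

```text
[461.28597372  94.02597888 208.65904006] 24.74506145975833
top [(0.47, [267.5, 227.3], [467.9, 101.4, 76.7]), (0.19, [286.1, 235.2], [452.3, 63.8, 76.7])]
scene [(0.93, [341.1, 163.7], [475.8, 93.2, 76.7])]
wrist [(0.71, [320.1, 186.8], [465.0, 93.4, 76.7])]
foot [467.02730457 103.18510867  64.97270532]
```

View pics/m6.png

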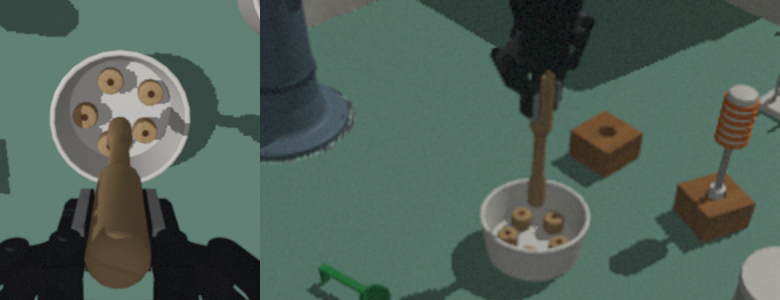

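The foot is over the clear middle of the ring. I lower it to about 7 mm above the bowl floor and move it out through the gap at 50°.

Call:
{"op": "carry_out", "data": {"steps": [{"slide": [0, 0, 1.55], "turn": [0, 0, 0]}, {"slide": [0, 0, 1.55], "turn": [0, 0, 0]}, {"slide": [0, 0, 1.55], "turn": [0, 0, 0]}, {"slide": [0, 0, 1.55], "turn": [0, 0, 0]}, {"slide": [0, 0, 0], "turn": [0, 0, 0]}, {"slide": [0.48, -0.58, 0], "turn": [0, 0, 0]}, {"slide": [0.48, -0.58, 0], "turn": [0, 0, 0]}, {"slide": [0.48, -0.58, 0], "turn": [0, 0, 0]}, {"slide": [0.48, -0.58, 0], "turn": [0, 0, 0]}, {"slide": [0, 0, 0], "turn": [0, 0, 0]}]}}

```text
time_s: 9.9
tcp_pos: [483.4, 118.9, 149.7]
tool_rot: [-0.001, 1.0, 0.001, 0.0]
ft_force: [-0.8, 0.1, 0.2]
finger_gap: 24.8
```

```bash
python3 -c "
import numpy as np
a=np.radians(50-18*np.arange(21));x=3*np.cos(a);y=3*np.sin(a)
for i in range(20):print(i,round(x[i+1]-x[i],2),round(-(y[i+1]-y[i]),2))"
```

```text
0 0.62 0.71
1 0.37 0.86
2 0.08 0.94
3 -0.21 0.91
4 -0.48 0.8
5 -0.71 0.62
6 -0.86 0.37
7 -0.94 0.08
8 -0.91 -0.21
9 -0.8 -0.48
10 -0.62 -0.71
11 -0.37 -0.86
12 -0.08 -0.94
13 0.21 -0.91
14 0.48 -0.8
15 0.71 -0.62
16 0.86 -0.37
17 0.94 -0.08
18 0.91 0.21
19 0.8 0.48
```

Call:
{"op": "carry_out", "data": {"steps": [{"slide": [0.62, 0.71, 0.2], "turn": [0, 0, 0]}, {"slide": [0.37, 0.86, 0], "turn": [0, 0, 0]}, {"slide": [0.08, 0.94, 0], "turn": [0, 0, 0]}, {"slide": [-0.21, 0.91, 0], "turn": [0, 0, 0]}, {"slide": [-0.48, 0.8, 0], "turn": [0, 0, 0]}, {"slide": [-0.71, 0.62, 0], "turn": [0, 0, 0]}, {"slide": [-0.86, 0.37, 0], "turn": [0, 0, 0]}, {"slide": [-0.94, 0.08, 0], "turn": [0, 0, 0]}, {"slide": [-0.91, -0.21, 0], "turn": [0, 0, 0]}, {"slide": [-0.8, -0.48, 0], "turn": [0, 0, 0]}]}}

```text
time_s: 10.9
tcp_pos: [449.9, 71.4, 149.9]
tool_rot: [-0.001, 1.0, -0.0, 0.007]
ft_force: [5.2, 1.7, 1.9]
finger_gap: 24.8
```

```bash
python3 - <<'E'
from h import *
s=telemetry.sense();print(s["tcp_pos"],s["ft_force"].round(1))
a=cap("wrist");b=cap("scene")["pixels"][60:260,200:460]
for l in spotter.pinpoint("wrist","bead_1")[:6]: print(round(l["p"],2),atz(a,l["position"],8).round(1))
b=cv2.resize(b,(520,400)); cv2.imwrite("pics/m7.png",np.hstack([a["pixels"][60:360,200:460],b[:300]]))
E
```

```text
[449.88526227  71.36261594 149.94344339] [5.2 1.7 1.9]
0.85 [427.6  61.6   8. ]
0.83 [463.2 130.5   8. ]
0.67 [476.4  51.6   8. ]
0.6 [507.5  88.1   8. ]
0.56 [431.6 104.4   8. ]
```

View pics/m7.png

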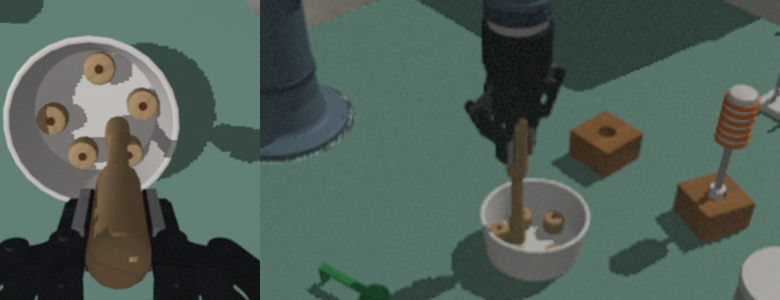

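The foot passed inside the ring and only pushed the beads against the wall: they sit at (97,68), (142,103), (50,118), (82,155) and (133,155) in the left crop. I need a wider radius, about 36 mm, entered through the nearby gap so the foot pushes the beads tangentially.

Call:
{"op": "carry_out", "data": {"steps": [{"slide": [0.2, 0.2, 0.2], "turn": [0, 0, 0]}, {"slide": [0.1, 0.4, 0], "turn": [0, 0, 0]}, {"slide": [0.1, 0.4, 0], "turn": [0, 0, 0]}, {"slide": [0.0, 0.4, 0], "turn": [0, 0, 0]}, {"slide": [0, 0, 0], "turn": [0, 0, 0]}]}}

```text
time_s: 11.55
tcp_pos: [451.9, 62.0, 147.3]
tool_rot: [-0.004, 1.0, -0.0, 0.004]
ft_force: [3.7, 9.0, 4.6]
finger_gap: 24.7
```

```bash
python3 - <<'E'
from h import *
s=telemetry.sense();print(s["tcp_pos"],s["ft_force"].round(1))
a=cap("wrist")
for l in spotter.pinpoint("wrist","bead_1")[:6]: print(round(l["p"],2),atz(a,l["position"],8).round(1))
a=np.radians(-105-15*np.arange(25));x=3.6*np.cos(a);y=3.6*np.sin(a)
for i in range(24):print([round(x[i+1]-x[i],2),round(-(y[i+1]-y[i]),2),0],end=" ")
E
```

```text
[451.93798026  61.95988489 147.25102463] [3.7 9.  4.6]
0.87 [428.7 105.3   8. ]
0.83 [509.3  87.1   8. ]
0.79 [476.8  51.9   8. ]
0.6 [460.9 131.1   8. ]
0.47 [428.6  61.4   8. ]
[np.float64(-0.87), np.float64(-0.36), 0] [np.float64(-0.75), np.float64(-0.57), 0] [np.float64(-0.57), np.float64(-0.75), 0] [np.float64(-0.36), np.float64(-0.87), 0] [np.float64(-0.12), np.float64(-0.93), 0] [np.float64(0.12), np.float64(-0.93), 0] [np.float64(0.36), np.float64(-0.87), 0] [np.float64(0.57), np.float64(-0.75), 0] [np.float64(0.75), np.float64(-0.57), 0] [np.float64(0.87), np.float64(-0.36), 0] [np.float64(0.93), np.float64(-0.12), 0] [np.float64(0.93), np.float64(0.12), 0] [np.float64(0.87), np.float64(0.36), 0] [np.float64(0.75), np.float64(0.57), 0] [np.float64(0.57), np.float64(0.75), 0] [np.float64(0.36), np.float64(0.87), 0] [np.float64(0.12), np.float64(0.93), 0] [np.float64(-0.12), np.float64(0.93), 0] [np.float64(-0.36), np.float64(0.87), 0] [np.float64(-0.57), np.float64(0.75), 0] [np.float64(-0.75), np.float64(0.57), 0] [np.float64(-0.87), np.float64(0.36), 0] [np.float64(-0.93), np.float64(0.12), 0] [np.float64(-0.93), np.float64(-0.12), 0]
```

Call:
{"op": "carry_out", "data": {"steps": [{"slide": [-0.87, -0.36, 0], "turn": [0, 0, 0]}, {"slide": [-0.75, -0.57, 0], "turn": [0, 0, 0]}, {"slide": [-0.57, -0.75, 0], "turn": [0, 0, 0]}, {"slide": [-0.36, -0.87, 0], "turn": [0, 0, 0]}, {"slide": [-0.12, -0.93, 0], "turn": [0, 0, 0]}, {"slide": [0.12, -0.93, 0], "turn": [0, 0, 0]}]}}

```text
time_s: 12.25
tcp_pos: [421.8, 99.2, 144.5]
tool_rot: [0.003, 1.0, 0.0, -0.001]
ft_force: [5.0, -2.8, 3.3]
finger_gap: 25.1
```

```bash
python3 - <<'E'
from h import *
s=telemetry.sense();print(s["tcp_pos"],s["ft_force"].round(1))
a=cap("wrist");b=cap("scene")["pixels"][60:260,200:460]
for l in spotter.pinpoint("wrist","bead_1")[:6]: print(round(l["p"],2),atz(a,l["position"],8).round(1))
b=cv2.resize(b,(520,400)); cv2.imwrite("pics/m8.png",np.hstack([a["pixels"][60:360,200:460],b[:300]]))
E
```

```text
[421.76992476  99.19484133 144.54574963] [ 5.  -2.8  3.3]
0.93 [477.5  50.8   8. ]
0.89 [428.2 114.7   8. ]
0.72 [507.   87.3   8. ]
0.68 [462.7 129.8   8. ]
0.62 [422.5  76.4   8. ]
```

View pics/m8.png

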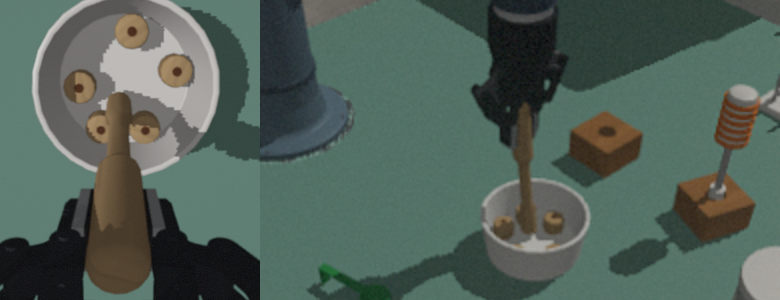

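The near-side beads wedged, and the stick pivoted between the pads: its foot shows at (118,97), about 27 mm ahead of the TCP in x. I take it through the middle into the wide clear gap at 45° and push it upright against the fixed bowl wall. Then I grip harder and sweep near the wall.

Call:
{"op": "carry_out", "data": {"steps": [{"slide": [0.75, 0.25, 0], "turn": [0, 0, 0]}, {"slide": [0.75, 0.25, 0], "turn": [0, 0, 0]}, {"slide": [0.8, -0.8, 0], "turn": [0, 0, 0]}, {"slide": [0.8, -0.8, 0], "turn": [0, 0, 0]}, {"slide": [0.8, -0.8, 0], "turn": [0, 0, 0]}, {"slide": [0.8, -0.7, 0], "turn": [0, 0, 0]}, {"slide": [0.8, 0, 0], "turn": [0, 0, 0]}, {"slide": [0.8, 0, 0], "turn": [0, 0, 0]}, {"slide": [0.5, 0, 0], "turn": [0, 0, 0]}, {"slide": [0, 0, 0], "turn": [0, 0, 0]}]}}

```text
time_s: 13.4
tcp_pos: [489.0, 127.1, 144.2]
tool_rot: [0.0, 1.0, -0.0, -0.003]
ft_force: [-5.7, -1.5, 1.9]
finger_gap: 24.5
```

```bash
cat >> h.py <<'E'
def look(f):
    s=telemetry.sense();print(s["tcp_pos"].round(1),s["ft_force"].round(1))
    a=cap("wrist");b=cap("scene")["pixels"][60:260,200:460]
    for l in spotter.pinpoint("wrist","bead_1")[:6]: print(round(l["p"],2),np.round(l["position"]),atz(a,l["position"],8).round(1))
    for l in spotter.regions_of("wrist","stirrer")[:1]:
        y,x=np.nonzero(l["mask"]); t=y.min(); p=[x[y<t+4].mean(),t]; print("tip px",p,"at z45",atz(a,p,s["tcp_pos"][2]-97).round(1))
    b=cv2.resize(b,(520,400)); cv2.imwrite(f,np.hstack([a["pixels"][60:360,200:460],b[:300]]))
E
python3 -c "
from h import *
look('pics/m9.png')"
```

```text
[489.  127.1 144.2] [-5.7 -1.5  1.9]
0.91 [362. 166.] [508.7  87.2   8. ]
0.82 [312. 203.] [472.5 133.    8. ]
0.82 [399. 199.] [476.4  50.4   8. ]
0.72 [369. 246.] [425.9  76.4   8. ]
0.55 [332. 245.] [427.7 113.4   8. ]
tip px [np.float64(320.97297297297297), np.int64(167)] at z45 [516.9 125.3  47.2]
```

Call:
{"op": "carry_out", "data": {"steps": [{"slide": [0.5, 0, 0], "turn": [0, 0, 0]}, {"slide": [0.4, 0, 0], "turn": [0, 0, 0]}, {"slide": [0.4, 0, 0], "turn": [0, 0, 0]}, {"slide": [0, 0, 0], "turn": [0, 0, 0]}]}}

```text
time_s: 14.0
tcp_pos: [504.8, 127.1, 145.4]
tool_rot: [-0.0, 1.0, -0.0, 0.001]
ft_force: [-3.5, -1.8, -0.3]
finger_gap: 24.7
```

Call:
{"op": "carry_out", "data": {"steps": [{"slide": [0, 0, 0], "turn": [0, 0, 0]}, {"slide": [0, 0, 0], "turn": [0, 0, 0]}, {"slide": [-0.3, 0.3, 0], "turn": [0, 0, 0]}, {"slide": [-0.4, 0.3, 0], "turn": [0, 0, 0]}, {"slide": [0, 0, 0], "turn": [0, 0, 0]}], "grip": 1, "grip_force": 120}}

```text
time_s: 14.5
tcp_pos: [498.4, 121.8, 146.3]
tool_rot: [-0.001, 1.0, -0.0, 0.002]
ft_force: [-0.4, 0.0, -1.0]
finger_gap: 23.3
```

```bash
python3 -c "
from h import *
look('pics/m10.png')"
```

```text
[498.4 121.8 146.3] [-0.4  0.  -1. ]
0.94 [305. 209.] [476.2 135.5   8. ]
0.89 [393. 207.] [478.3  50.    8. ]
0.65 [362. 262.] [417.7  76.6   8. ]
0.56 [356. 176.] [509.4  87.2   8. ]
tip px [np.float64(318.29545454545456), np.int64(182)] at z45 [514.8 122.3  49.3]
```

View pics/m10.png

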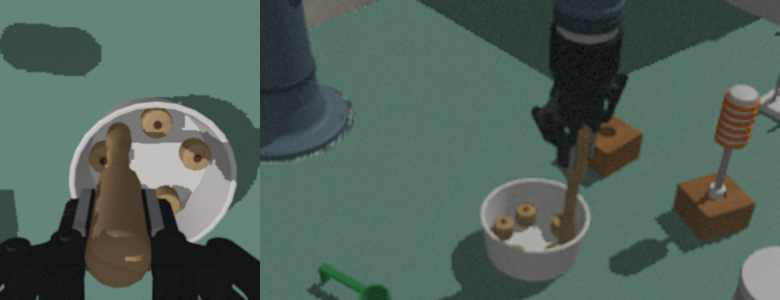

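The stick is upright again, at (118,128), in the gap beside the far bead (156,123). I start the wide clockwise sweep.

Call:
{"op": "carry_out", "data": {"steps": [{"slide": [0.6, 0.79, 0], "turn": [0, 0, 0]}, {"slide": [0.38, 0.92, 0], "turn": [0, 0, 0]}, {"slide": [0.13, 0.98, 0], "turn": [0, 0, 0]}, {"slide": [-0.13, 0.98, 0], "turn": [0, 0, 0]}, {"slide": [-0.38, 0.92, 0], "turn": [0, 0, 0]}, {"slide": [-0.6, 0.79, 0], "turn": [0, 0, 0]}]}}

```text
time_s: 15.3
tcp_pos: [492.4, 72.4, 145.0]
tool_rot: [-0.004, 1.0, 0.0, -0.005]
ft_force: [-7.1, 7.2, 5.7]
finger_gap: 23.6
```

```bash
python3 -c "
from h import *
look('pics/m11.png')"
```

```text
[492.4  72.4 145. ] [-7.1  7.2  5.7]
0.96 [340. 206.] [472.1  52.8   8. ]
0.89 [278. 244.] [430.2 114.2   8. ]
0.81 [332. 178.] [499.5  61.4   8. ]
0.63 [254. 202.] [475.2 135.9   8. ]
tip px [np.float64(313.26666666666665), np.int64(194)] at z45 [497.2  77.6  48. ]
```

Call:
{"op": "carry_out", "data": {"steps": [{"slide": [0.2, -1.0, 0], "turn": [0, 0, 0]}, {"slide": [0.4, -1.0, 0], "turn": [0, 0, 0]}, {"slide": [0.7, -0.4, 0], "turn": [0, 0, 0]}, {"slide": [0.7, -0.4, 0], "turn": [0, 0, 0]}, {"slide": [0.7, -0.4, 0], "turn": [0, 0, 0]}, {"slide": [0, 0, 0], "turn": [0, 0, 0]}]}}

```text
time_s: 16.1
tcp_pos: [523.9, 100.6, 144.8]
tool_rot: [-0.001, 1.0, 0.001, -0.001]
ft_force: [-1.7, 0.1, 0.0]
finger_gap: 23.5
```

```bash
python3 -c "
from h import *
look('pics/m12.png')"
```

```text
[523.9 100.6 144.8] [-1.7  0.1  0. ]
0.87 [369. 238.] [470.9  50.7   8. ]
0.84 [343. 202.] [508.2  77.5   8. ]
0.76 [283. 236.] [472.8 136.7   8. ]
tip px [np.float64(318.5762711864407), np.int64(200)] at z45 [524.4 100.9  47.8]
```

View pics/m12.png

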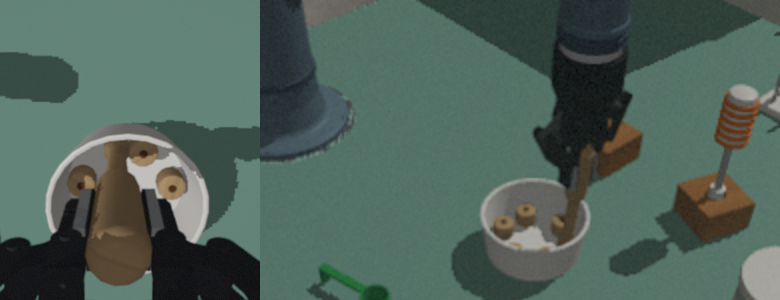

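The foot is now at the far wall at (115,150), touching the far bead at (143,152), and some beads have already moved. I sweep on, hugging the wall.

Call:
{"op": "carry_out", "data": {"steps": [{"slide": [0.5, 0.9, 0], "turn": [0, 0, 0]}, {"slide": [-0.12, 0.89, 0], "turn": [0, 0, 0]}, {"slide": [-0.31, 0.85, 0], "turn": [0, 0, 0]}, {"slide": [-0.48, 0.76, 0], "turn": [0, 0, 0]}, {"slide": [-0.62, 0.65, 0], "turn": [0, 0, 0]}]}}

```text
time_s: 16.8
tcp_pos: [513.5, 60.3, 145.4]
tool_rot: [-0.002, 1.0, -0.0, 0.0]
ft_force: [-2.5, 3.3, -1.0]
finger_gap: 23.8
```

```bash
python3 -c "
from h import *
look('pics/m13.png')"
```

```text
[513.5  60.3 145.4] [-2.5  3.3 -1. ]
0.82 [242. 224.] [475.6 136.5   8. ]
0.79 [266. 265.] [428.5 114.9   8. ]
0.59 [323. 220.] [479.3  56.7   8. ]
tip px [np.float64(310.07894736842104), np.int64(194)] at z45 [519.4  67.6  48.4]
```

Call:
{"op": "carry_out", "data": {"steps": [{"slide": [-0.72, 0.6, 0], "turn": [0, 0, 0]}, {"slide": [-0.82, 0.45, 0], "turn": [0, 0, 0]}, {"slide": [-0.88, 0.22, 0], "turn": [0, 0, 0]}, {"slide": [-0.9, 0.02, 0], "turn": [0, 0, 0]}, {"slide": [-0.88, -0.15, 0], "turn": [0, 0, 0]}]}}

```text
time_s: 17.5
tcp_pos: [481.8, 48.9, 149.4]
tool_rot: [-0.002, 1.0, 0.0, 0.012]
ft_force: [10.8, 2.6, -0.3]
finger_gap: 23.9
```

```bash
python3 -c "
from h import *
look('pics/m14.png')"
```

```text
[481.8  48.9 149.4] [10.8  2.6 -0.3]
0.92 [304. 204.] [466.1  63.3   8. ]
0.88 [255. 240.] [428.  113.7   8. ]
0.78 [286. 249.] [417.8  82.5   8. ]
0.6 [231. 196.] [474.3 135.1   8. ]
0.52 [309. 232.] [436.9  59.4   8. ]
0.49 [318. 190.] [481.2  50.2   8. ]
tip px [np.float64(316.17543859649123), np.int64(177)] at z45 [504.2  51.3  52.4]
```

Call:
{"op": "carry_out", "data": {"steps": [{"slide": [-0.8, 0.0, 0.2], "turn": [0, 0, 0]}, {"slide": [-0.8, 0, 0.2], "turn": [0, 0, 0]}, {"slide": [-0.8, -0.2, 0], "turn": [0, 0, 0]}, {"slide": [0, 0, 0], "turn": [0, 0, 0]}]}}

```text
time_s: 18.1
tcp_pos: [457.7, 50.4, 146.4]
tool_rot: [-0.001, 1.0, 0.001, 0.012]
ft_force: [5.2, 2.9, 4.9]
finger_gap: 24.1
```

```bash
python3 -c "
from h import *
look('pics/m15.png')"
```

```text
[457.7  50.4 146.4] [5.2 2.9 4.9]
0.94 [308. 180.] [467.   60.5   8. ]
0.88 [254. 219.] [428.  114.8   8. ]
0.73 [314. 210.] [437.   55.5   8. ]
0.63 [285. 228.] [418.4  83.9   8. ]
tip px [np.float64(316.8032786885246), np.int64(149)] at z45 [502.5  52.3  49.4]
```

Call:
{"op": "carry_out", "data": {"steps": [{"slide": [0.8, -0.8, 0], "turn": [0, 0, 0]}, {"slide": [0.8, -1.0, 0], "turn": [0, 0, 0]}, {"slide": [0.8, -1.0, 0], "turn": [0, 0, 0]}, {"slide": [0.8, -0.9, 0], "turn": [0, 0, 0]}, {"slide": [0.8, -0.6, 0], "turn": [0, 0, 0]}, {"slide": [0.8, 0, 0], "turn": [0, 0, 0]}, {"slide": [0.7, 0, 0], "turn": [0, 0, 0]}, {"slide": [0.3, 0, 0], "turn": [0, 0, 0]}, {"slide": [0, 0, 0], "turn": [0, 0, 0]}]}}

```text
time_s: 19.2
tcp_pos: [500.8, 93.6, 139.8]
tool_rot: [0.0, 1.0, 0.0, -0.006]
ft_force: [-6.7, 0.9, 5.0]
finger_gap: 23.8
```

```bash
python3 -c "
from h import *
look('pics/m16.png');print(telemetry.sense()['joint_pos'].round(2))"
```

```text
[500.8  93.6 139.8] [-6.7  0.9  5. ]
0.7 [346. 221.] [465.8  67.5   8. ]
0.58 [276. 211.] [476.9 134.4   8. ]
0.58 [354. 246.] [439.6  58.3   8. ]
tip px [np.float64(317.8059701492537), np.int64(171)] at z45 [524.7  94.3  42.8]
[ 0.15  0.27 -0.47  1.99  0.15  0.93 -1.96]
```

Call:
{"op": "carry_out", "data": {"steps": [{"slide": [0.5, 0, -0.4], "turn": [0, 0, 0]}, {"slide": [0.4, 0, -0.3], "turn": [0, 0, 0]}, {"slide": [0, 0, 0], "turn": [0, 0, 0]}, {"slide": [-0.6, 0, 0], "turn": [0, 0, 0]}, {"slide": [-0.6, 0, 0], "turn": [0, 0, 0]}, {"slide": [0, 0, 0], "turn": [0, 0, 0]}, {"slide": [0, 0, 0], "turn": [0, 0, 0]}]}}

```text
time_s: 20.1
tcp_pos: [503.0, 92.7, 148.7]
tool_rot: [-0.0, 1.0, -0.0, 0.0]
ft_force: [-1.2, 0.3, -0.7]
finger_gap: 23.7
```

```bash
python3 -c "
from h import *
look('pics/m17.png')"
```

```text
[503.   92.7 148.7] [-1.2  0.3 -0.7]
0.93 [273. 214.] [473.9 137.8   8. ]
0.77 [350. 245.] [440.1  60.2   8. ]
0.73 [345. 220.] [467.3  66.8   8. ]
tip px [np.float64(317.16883116883116), np.int64(173)] at z45 [526.6  94.   51.7]
```

Call:
{"op": "carry_out", "data": {"steps": [{"slide": [0, 0, 0.2], "turn": [0, 0, -8.2]}, {"slide": [0, 0, 0], "turn": [0, 0, -8.2]}, {"slide": [0, 0, 0], "turn": [0, 0, -8.2]}, {"slide": [0, 0, 0], "turn": [0, 0, -8.2]}, {"slide": [0, 0, 0], "turn": [0, 0, -8.2]}, {"slide": [0, 0, 0], "turn": [0, 0, -8.2]}, {"slide": [0, 0, 0], "turn": [0, 0, -8.2]}, {"slide": [0, 0, 0], "turn": [0, 0, -8.2]}, {"slide": [0, 0, 0], "turn": [0, 0, -8.2]}, {"slide": [0, 0, 0], "turn": [0, 0, -8.2]}]}}

```text
time_s: 21.3
tcp_pos: [504.4, 92.7, 147.1]
tool_rot: [0.001, 0.753, 0.658, 0.002]
ft_force: [0.4, -0.8, -0.8]
finger_gap: 23.8
```

Call:
{"op": "carry_out", "data": {"steps": [{"slide": [0, 0, 0], "turn": [0, 0, -8]}, {"slide": [0, 0, 0], "turn": [0, 0, 0]}]}}

```text
time_s: 21.5
tcp_pos: [504.2, 92.6, 147.0]
tool_rot: [0.001, 0.707, 0.707, 0.001]
ft_force: [-0.8, -1.2, -0.4]
finger_gap: 23.7
```

```bash
python3 -c "
from h import *
look('pics/m18.png');s=telemetry.sense();print(q2R(s['tool_rot']).round(2),s['joint_pos'].round(2))"
```

```text
[504.2  92.6 147. ] [-0.8 -1.2 -0.4]
0.89 [251. 218.] [437.7  61.8   8. ]
0.8 [234. 199.] [422.6  82.4   8. ]
0.76 [283. 142.] [471.9 137.1   8. ]
0.7 [237. 166.] [428.3 114.7   8. ]
0.61 [278. 212.] [464.   68.2   8. ]
tip px [np.float64(316.95348837209303), np.int64(169)] at z45 [502.6 121.3  50. ]
[[ 0.  1.  0.]
 [ 1. -0.  0.]
 [ 0.  0. -1.]] [ 0.37  0.3  -0.71  1.98  0.24  0.95 -0.46]
```

Call:
{"op": "carry_out", "data": {"steps": [{"slide": [0.96, 0.09, 0], "turn": [0, 0, 0]}, {"slide": [0.79, -0.47, 0], "turn": [0, 0, 0]}, {"slide": [0.67, -0.63, 0], "turn": [0, 0, 0]}, {"slide": [0.53, -0.75, 0], "turn": [0, 0, 0]}, {"slide": [0.36, -0.85, 0], "turn": [0, 0, 0]}, {"slide": [0.18, -0.9, 0], "turn": [0, 0, 0]}, {"slide": [0, -0.92, 0], "turn": [0, 0, 0]}]}}

```text
time_s: 22.4
tcp_pos: [461.2, 129.2, 147.7]
tool_rot: [0.002, 0.707, 0.707, 0.004]
ft_force: [6.6, 0.3, 1.5]
finger_gap: 23.9
```

```bash
python3 -c "
from h import *
look('pics/m19.png')"
```

```text
[461.2 129.2 147.7] [6.6 0.3 1.5]
0.83 [297. 185.] [441.5 132.9   8. ]
0.79 [278. 208.] [422.9 109.5   8. ]
0.64 [277. 238.] [420.1  76.7   8. ]
0.36 [294. 252.] [437.2  60.6   8. ]
tip px [np.float64(318.5), np.int64(171)] at z45 [461.4 156.4  50.7]
```

Call:
{"op": "carry_out", "data": {"steps": [{"slide": [-0.1, -0.92, 0], "turn": [0, 0, 0]}, {"slide": [-0.25, -0.9, 0], "turn": [0, 0, 0]}, {"slide": [-0.4, -0.83, 0], "turn": [0, 0, 0]}, {"slide": [-0.5, -0.73, 0], "turn": [0, 0, 0]}, {"slide": [0, 0, 0], "turn": [0, 0, 0]}]}}

```text
time_s: 23.1
tcp_pos: [426.9, 114.6, 147.2]
tool_rot: [0.002, 0.708, 0.707, 0.003]
ft_force: [7.0, 0.5, -1.2]
finger_gap: 23.8
```

```bash
python3 -c "
from h import *
look('pics/m20.png')"
```

```text
[426.9 114.6 147.2] [ 7.   0.5 -1.2]
0.66 [359. 244.] [468.6  55.7   8. ]
0.63 [314. 197.] [423.1 106.4   8. ]
0.62 [315. 222.] [424.3  79.8   8. ]
0.38 [334. 247.] [443.3  52.3   8. ]
tip px [np.float64(319.96875), np.int64(168)] at z45 [428.3 144.2  50.2]
```

Call:
{"op": "carry_out", "data": {"steps": [{"slide": [0, -0.15, 0], "turn": [0, 0, 8.2]}, {"slide": [0, -0.15, 0], "turn": [0, 0, 8.2]}, {"slide": [0, -0.15, 0], "turn": [0, 0, 8.2]}, {"slide": [0, -0.15, 0], "turn": [0, 0, 8.2]}, {"slide": [0, -0.15, 0], "turn": [0, 0, 8.2]}, {"slide": [0, -0.15, 0], "turn": [0, 0, 8.2]}, {"slide": [0, -0.15, 0], "turn": [0, 0, 8.2]}, {"slide": [0, -0.15, 0], "turn": [0, 0, 8.2]}, {"slide": [0, -0.15, 0], "turn": [0, 0, 8.2]}, {"slide": [0, -0.15, 0], "turn": [0, 0, 8.2]}]}}

```text
time_s: 24.3
tcp_pos: [413.7, 119.7, 146.2]
tool_rot: [0.002, 0.998, 0.066, 0.0]
ft_force: [3.6, -4.0, 1.2]
finger_gap: 23.5
```

Call:
{"op": "carry_out", "data": {"steps": [{"slide": [0, 0, 0], "turn": [0, 0, 8]}, {"slide": [0, 0, 0], "turn": [0, 0, 0]}]}}

```text
time_s: 24.5
tcp_pos: [413.5, 120.7, 146.1]
tool_rot: [0.002, 1.0, -0.002, 0.0]
ft_force: [4.1, -2.4, 0.2]
finger_gap: 24.1
```

```bash
python3 -c "
from h import *
look('pics/m21.png')"
```

```text
[413.5 120.7 146.1] [ 4.1 -2.4  0.2]
0.96 [375. 171.] [428.8  67.4   8. ]
0.88 [391. 150.] [448.2  54.3   8. ]
0.79 [380.  89.] [500.9  66.7   8. ]
0.7 [345. 177.] [422.8  95.4   8. ]
0.68 [394. 115.] [479.1  53.    8. ]
tip px [np.float64(318.3095238095238), np.int64(166)] at z45 [442.6 120.6  49.1]
```

Call:
{"op": "carry_out", "data": {"steps": [{"slide": [-0.3, 0.83, 0], "turn": [0, 0, 0]}, {"slide": [-0.2, 0.89, 0], "turn": [0, 0, 0]}, {"slide": [-0.03, 0.92, 0], "turn": [0, 0, 0]}, {"slide": [0.16, 0.91, 0], "turn": [0, 0, 0]}, {"slide": [0.34, 0.85, 0], "turn": [0, 0, 0]}, {"slide": [0.51, 0.76, 0], "turn": [0, 0, 0]}, {"slide": [0, 0, 0], "turn": [0, 0, 0]}]}}

```text
time_s: 25.4
tcp_pos: [416.3, 68.7, 145.0]
tool_rot: [0.001, 1.0, -0.001, -0.003]
ft_force: [-1.6, 0.5, -0.6]
finger_gap: 23.6
```

```bash
python3 -c "
from h import *
look('pics/m22.png')"
```

```text
[416.3  68.7 145. ] [-1.6  0.5 -0.6]
0.96 [338. 128.] [469.9  51.5   8. ]
0.88 [333. 159.] [441.8  54.8   8. ]
0.73 [263.  90.] [503.  115.7   8. ]
0.7 [327.  99.] [494.7  61.3   8. ]
tip px [np.float64(314.61764705882354), np.int64(169)] at z45 [442.5  71.6  48. ]
```

Call:
{"op": "carry_out", "data": {"steps": [{"slide": [0.53, 0.75, 0], "turn": [0, 0, 0]}, {"slide": [0.67, 0.63, 0], "turn": [0, 0, 0]}, {"slide": [0.79, 0.47, 0], "turn": [0, 0, 0]}, {"slide": [0.87, 0.3, 0], "turn": [0, 0, 0]}, {"slide": [0.91, 0.11, 0], "turn": [0, 0, 0]}]}}

```text
time_s: 26.1
tcp_pos: [453.7, 64.9, 147.0]
tool_rot: [-0.011, 1.0, 0.002, -0.003]
ft_force: [-5.7, 22.8, 6.7]
finger_gap: 23.5
```

```bash
python3 -c "
from h import *
look('pics/m23.png')"
```

```text
[453.7  64.9 147. ] [-5.7 22.8  6.7]
0.95 [332. 146.] [491.3  56.1   8. ]
0.94 [338. 177.] [462.7  50.3   8. ]
0.88 [275. 129.] [506.  107.9   8. ]
0.59 [255. 145.] [491.5 126.3   8. ]
0.59 [304. 128.] [507.1  81.3   8. ]
tip px [np.float64(312.5), np.int64(173)] at z45 [476.6  72.2  50. ]
```

Call:
{"op": "carry_out", "data": {"steps": [{"slide": [-0.8, -1.3, 0], "turn": [0, 0, 0]}, {"slide": [-0.9, 0, 0], "turn": [0, 0, 0]}, {"slide": [-0.8, 0, 0], "turn": [0, 0, 0]}, {"slide": [0, 0, 0], "turn": [0, 0, 0]}]}}

```text
time_s: 26.7
tcp_pos: [429.7, 66.5, 146.4]
tool_rot: [-0.003, 1.0, 0.002, -0.001]
ft_force: [-1.3, 6.4, 0.9]
finger_gap: 23.6
```

Call:
{"op": "carry_out", "data": {"steps": [{"slide": [0, 0.12, 0], "turn": [0, 0, -8.2]}, {"slide": [0, 0.12, 0], "turn": [0, 0, -8.2]}, {"slide": [0, 0.12, 0], "turn": [0, 0, -8.2]}, {"slide": [0, 0.12, 0], "turn": [0, 0, -8.2]}, {"slide": [0, 0.12, 0], "turn": [0, 0, -8.2]}, {"slide": [0, 0.12, 0], "turn": [0, 0, -8.2]}, {"slide": [0, 0.12, 0], "turn": [0, 0, -8.2]}, {"slide": [0, 0.12, 0], "turn": [0, 0, -8.2]}, {"slide": [0, 0.12, 0], "turn": [0, 0, -8.2]}, {"slide": [0, 0.12, 0], "turn": [0, 0, -8.2]}]}}

```text
time_s: 27.7
tcp_pos: [438.0, 53.0, 146.4]
tool_rot: [0.0, 0.753, 0.659, 0.0]
ft_force: [0.1, 0.2, -0.7]
finger_gap: 23.9
```

Call:
{"op": "carry_out", "data": {"steps": [{"slide": [0, 0, 0], "turn": [0, 0, -8]}, {"slide": [0, 0, 0], "turn": [0, 0, 0]}]}}

```text
time_s: 27.9
tcp_pos: [438.0, 53.1, 146.3]
tool_rot: [0.0, 0.707, 0.707, 0.0]
ft_force: [0.1, -0.2, -0.4]
finger_gap: 23.9
```

```bash
python3 -c "
from h import *
look('pics/m24.png')"
```

```text
[438.   53.1 146.3] [ 0.1 -0.2 -0.4]
0.91 [375. 181.] [490.8  60.5   8. ]
0.9 [394. 158.] [506.7  82.3   8. ]
0.72 [394. 124.] [504.8 113.3   8. ]
0.67 [376. 101.] [487.7 133.1   8. ]
0.62 [344. 190.] [462.1  51.8   8. ]
tip px [np.float64(317.5882352941176), np.int64(169)] at z45 [436.6  81.7  49.3]
```

Call:
{"op": "carry_out", "data": {"steps": [{"slide": [-0.6, 0.73, 0], "turn": [0, 0, 0]}, {"slide": [-0.42, 0.83, 0], "turn": [0, 0, 0]}, {"slide": [-0.23, 0.9, 0], "turn": [0, 0, 0]}, {"slide": [-0.02, 0.92, 0], "turn": [0, 0, 0]}, {"slide": [0.18, 0.9, 0], "turn": [0, 0, 0]}, {"slide": [0.36, 0.85, 0], "turn": [0, 0, 0]}, {"slide": [0.5, 0.75, 0], "turn": [0, 0, 0]}]}}

```text
time_s: 28.8
tcp_pos: [489.0, 57.6, 144.1]
tool_rot: [-0.01, 0.707, 0.707, -0.004]
ft_force: [-10.2, 9.0, 4.3]
finger_gap: 23.5
```

```bash
python3 -c "
from h import *
look('pics/m25.png')"
```

```text
[489.   57.6 144.1] [-10.2   9.    4.3]
0.94 [326. 188.] [492.7  60.1   8. ]
0.83 [317. 110.] [484.4 130.8   8. ]
0.8 [341. 162.] [506.8  84.2   8. ]
0.68 [289. 103.] [460.3 136.6   8. ]
0.66 [340. 133.] [504.7 110.8   8. ]
tip px [np.float64(313.57142857142856), np.int64(156)] at z45 [482.6  97.3  47.1]
```

Call:
{"op": "carry_out", "data": {"steps": [{"slide": [0.9, -0.9, 0], "turn": [0, 0, 0]}, {"slide": [0.9, -0.8, 0], "turn": [0, 0, 0]}, {"slide": [0.9, 0, 0], "turn": [0, 0, 0]}, {"slide": [0, 0, 0], "turn": [0, 0, 0]}]}}

```text
time_s: 29.4
tcp_pos: [480.6, 79.0, 146.9]
tool_rot: [0.001, 0.707, 0.708, 0.001]
ft_force: [0.9, 1.4, -1.1]
finger_gap: 23.5
```

```bash
python3 -c "
from h import *
look('pics/m26.png')"
```

```text
[480.6  79.  146.9] [ 0.9  1.4 -1.1]
0.94 [293. 126.] [457.8 136.7   8. ]
0.85 [330. 204.] [491.6  62.9   8. ]
0.81 [347. 154.] [506.8 111.6   8. ]
0.78 [347. 181.] [507.2  86.5   8. ]
0.56 [322. 133.] [483.7 130.6   8. ]
tip px [np.float64(315.0), np.int64(161)] at z45 [477.4 114.1  49.9]
```

Call:
{"op": "carry_out", "data": {"steps": [{"slide": [0.1, 0.6, 0], "turn": [0, 0, 0]}, {"slide": [0.1, 0.6, 0], "turn": [0, 0, 0]}, {"slide": [0, 0.6, 0], "turn": [0, 0, 0]}, {"slide": [0, 0.4, 0], "turn": [0, 0, 0]}, {"slide": [0, 0, 0], "turn": [0, 0, 0]}]}}

```text
time_s: 30.1
tcp_pos: [493.6, 78.3, 143.8]
tool_rot: [-0.005, 0.707, 0.707, -0.009]
ft_force: [-10.5, -2.0, 7.8]
finger_gap: 23.4
```

```bash
python3 -c "
from h import *
look('pics/m27.png')"
```

```text
[493.6  78.3 143.8] [-10.5  -2.    7.8]
0.98 [334. 154.] [504.8 110.9   8. ]
0.86 [282. 124.] [457.6 137.5   8. ]
0.78 [337. 181.] [507.7  85.5   8. ]
0.65 [312. 131.] [484.4 131.9   8. ]
0.45 [321. 207.] [493.1  60.    8. ]
tip px [np.float64(312.09090909090907), np.int64(163)] at z45 [485.9 111.3  46.8]
```

Call:
{"op": "carry_out", "data": {"steps": [{"slide": [-0.4, -1.2, 0], "turn": [0, 0, 0]}, {"slide": [-0.6, -1.2, 0], "turn": [0, 0, 0]}, {"slide": [-0.6, -1.2, 0], "turn": [0, 0, 0]}, {"slide": [-0.7, -0.8, 0], "turn": [0, 0, 0]}, {"slide": [-1.0, 0.2, 0], "turn": [0, 0, 0]}, {"slide": [-1.0, 0.3, 0], "turn": [0, 0, 0]}, {"slide": [-1.0, 0.3, 0], "turn": [0, 0, 0]}, {"slide": [0, 0, 0], "turn": [0, 0, 0]}]}}

```text
time_s: 31.1
tcp_pos: [466.4, 27.0, 146.6]
tool_rot: [-0.001, 0.708, 0.706, 0.001]
ft_force: [-1.0, 3.4, 2.0]
finger_gap: 23.6
```

```bash
python3 -c "
from h import *
look('pics/m28.png')"
```

```text
[466.4  27.  146.6] [-1.   3.4  2. ]
0.94 [340.  70.] [484.4 132.    8. ]
0.8 [365. 126.] [507.7  85.7   8. ]
0.69 [347. 154.] [492.4  60.4   8. ]
0.62 [310.  63.] [459.3 137.8   8. ]
0.55 [362.  99.] [504.2 109.    8. ]
tip px [np.float64(315.5), np.int64(160)] at z45 [463.5  63.1  49.6]
```

Call:
{"op": "carry_out", "data": {"steps": [{"slide": [-0.2, 0.92, 0], "turn": [0, 0, 0]}, {"slide": [0, 0.9, 0], "turn": [0, 0, 0]}, {"slide": [0.2, 0.88, 0], "turn": [0, 0, 0]}, {"slide": [0.35, 0.83, 0], "turn": [0, 0, 0]}, {"slide": [0, 0, 0], "turn": [0, 0, 0]}]}}

```text
time_s: 31.8
tcp_pos: [494.4, 32.4, 143.2]
tool_rot: [-0.006, 0.706, 0.708, -0.006]
ft_force: [-8.1, 4.0, 1.2]
finger_gap: 23.4
```

```bash
python3 -c "
from h import *
look('pics/m29.png')"
```

```text
[494.4  32.4 143.2] [-8.1  4.   1.2]
0.93 [338. 116.] [508.5 100.1   8. ]
0.83 [323.  86.] [494.8 124.8   8. ]
0.8 [262.  74.] [443.9 134.6   8. ]
0.62 [294.  68.] [470.4 138.6   8. ]
0.61 [328. 145.] [499.9  74.3   8. ]
tip px [np.float64(312.4230769230769), np.int64(159)] at z45 [487.2  69.2  46.2]
```

Call:
{"op": "carry_out", "data": {"steps": [{"slide": [0.4, 0.8, 0], "turn": [0, 0, 0]}, {"slide": [0.55, 0.75, 0], "turn": [0, 0, 0]}]}}

```text
time_s: 32.2
tcp_pos: [503.0, 38.4, 141.6]
tool_rot: [-0.009, 0.707, 0.707, -0.014]
ft_force: [-15.2, -0.1, 2.3]
finger_gap: 23.4
```

Call:
{"op": "carry_out", "data": {"steps": [{"slide": [0, -0.24, 0], "turn": [0, 0, 8.2]}, {"slide": [0, -0.24, 0], "turn": [0, 0, 8.2]}, {"slide": [0, -0.24, 0], "turn": [0, 0, 8.2]}, {"slide": [0, -0.24, 0], "turn": [0, 0, 8.2]}, {"slide": [0, -0.24, 0], "turn": [0, 0, 8.2]}, {"slide": [0, -0.24, 0], "turn": [0, 0, 8.2]}, {"slide": [0, -0.24, 0], "turn": [0, 0, 8.2]}, {"slide": [0, -0.24, 0], "turn": [0, 0, 8.2]}, {"slide": [0, -0.24, 0], "turn": [0, 0, 8.2]}, {"slide": [0, -0.24, 0], "turn": [0, 0, 8.2]}]}}

```text
time_s: 33.2
tcp_pos: [492.3, 58.1, 143.4]
tool_rot: [-0.003, 0.998, 0.069, -0.007]
ft_force: [-8.0, 6.9, -0.0]
finger_gap: 23.7
```

Call:
{"op": "carry_out", "data": {"steps": [{"slide": [0, 0, 0], "turn": [0, 0, 8]}, {"slide": [0, 0, 0], "turn": [0, 0, 0]}]}}

```text
time_s: 33.4
tcp_pos: [492.4, 59.1, 143.6]
tool_rot: [-0.003, 1.0, 0.001, -0.007]
ft_force: [-7.5, 10.0, 0.1]
finger_gap: 23.8
```

```bash
python3 -c "
from h import *
look('pics/m30.png')"
```

```text
[492.4  59.1 143.6] [-7.5 10.   0.1]
0.93 [286. 168.] [508.7  89.8   8. ]
0.79 [266. 243.] [431.1 113.3   8. ]
0.71 [240. 202.] [475.5 135.    8. ]
0.62 [263. 182.] [495.4 112.1   8. ]
0.59 [244. 224.] [452.2 133.2   8. ]
tip px [np.float64(309.5), np.int64(167)] at z45 [519.4  67.1  46.6]
```

Call:
{"op": "carry_out", "data": {"steps": [{"slide": [0.5, -1.0, 0], "turn": [0, 0, 0]}, {"slide": [0.4, -1.0, 0], "turn": [0, 0, 0]}, {"slide": [0.2, -1.0, 0], "turn": [0, 0, 0]}, {"slide": [0, -1.0, 0], "turn": [0, 0, 0]}, {"slide": [0, -0.5, 0], "turn": [0, 0, 0]}, {"slide": [0, 0, 0], "turn": [0, 0, 0]}]}}

```text
time_s: 34.2
tcp_pos: [508.6, 97.5, 145.5]
tool_rot: [0.001, 1.0, 0.001, -0.002]
ft_force: [-3.1, -3.2, -0.8]
finger_gap: 23.6
```

```bash
python3 -c "
from h import *
look('pics/m31.png')"
```

```text
[508.6  97.5 145.5] [-3.1 -3.2 -0.8]
0.91 [297. 190.] [504.8 117.4   8. ]
0.64 [280. 239.] [453.7 135.4   8. ]
```

The foot has now been right round at the wall, from far to far, sweeping all the beads ahead of it. I make a second turn, inside the beads on the left and wide on the clear right.

Call:
{"op": "carry_out", "data": {"steps": [{"slide": [-1.25, 0.15, 0], "turn": [0, 0, 0]}, {"slide": [-1.25, 0.15, 0], "turn": [0, 0, 0]}, {"slide": [-0.5, -1.2, 0], "turn": [0, 0, 0]}, {"slide": [-1.2, -0.5, 0], "turn": [0, 0, 0]}, {"slide": [-1.2, 0.5, 0], "turn": [0, 0, 0]}, {"slide": [-0.5, 1.2, 0], "turn": [0, 0, 0]}, {"slide": [0.2, 1.7, 0], "turn": [0, 0, 0]}, {"slide": [1.0, 1.6, 0], "turn": [0, 0, 0]}, {"slide": [1.3, 0.4, 0], "turn": [0, 0, 0]}, {"slide": [0, 0, 0], "turn": [0, 0, 0]}]}}

```text
time_s: 35.4
tcp_pos: [476.5, 57.8, 146.3]
tool_rot: [-0.0, 1.0, -0.001, 0.0]
ft_force: [0.2, -0.4, -1.0]
finger_gap: 23.3
```

Call:
{"op": "carry_out", "data": {"steps": [{"slide": [0.9, -0.45, 0], "turn": [0, 0, 0]}, {"slide": [0.8, -0.45, 0], "turn": [0, 0, 0]}, {"slide": [0.6, -0.9, 0], "turn": [0, 0, 0]}, {"slide": [0.5, -0.9, 0], "turn": [0, 0, 0]}, {"slide": [0.1, -1, 0], "turn": [0, 0, 0]}, {"slide": [0, 0, 0], "turn": [0, 0, 0]}, {"slide": [-1, 0, 0], "turn": [0, 0, 0]}, {"slide": [-1.2, 0.1, 0], "turn": [0, 0, 0]}, {"slide": [-0.6, 0, 0], "turn": [0, 0, 0]}, {"slide": [0, 0, 0], "turn": [0, 0, 0]}]}}

```text
time_s: 36.4
tcp_pos: [476.4, 94.1, 146.9]
tool_rot: [0.0, 1.0, 0.0, 0.001]
ft_force: [0.9, -0.0, -0.1]
finger_gap: 23.5
```

```bash
python3 -c "
from h import *
look('pics/m32.png')"
```

```text
[476.4  94.1 146.9] [ 0.9 -0.  -0.1]
0.92 [338. 202.] [460.7  75.2   8. ]
0.81 [294. 234.] [427.5 119.    8. ]
0.7 [353. 226.] [436.1  60.3   8. ]
0.57 [285. 168.] [494.9 125.4   8. ]
tip px [np.float64(315.3333333333333), np.int64(166)] at z45 [505.8  96.9  49.9]
```

Call:
{"op": "carry_out", "data": {"steps": [{"slide": [0, 0, -1.5], "turn": [0, 0, 0]}, {"slide": [0, 0, -2.5], "turn": [0, 0, 0]}, {"slide": [0, 0, -3], "turn": [0, 0, 0]}, {"slide": [0, 0, -3], "turn": [0, 0, 0]}, {"slide": [0, 0, -3], "turn": [0, 0, 0]}, {"slide": [0, 0, -2], "turn": [0, 0, 0]}, {"slide": [0, 0, 0], "turn": [0, 0, 0]}]}}

```text
time_s: 37.3
tcp_pos: [479.5, 94.9, 300.1]
tool_rot: [-0.001, 1.0, -0.0, 0.004]
ft_force: [0.9, -0.2, -0.2]
finger_gap: 23.9
```

```bash
python3 -c "
from h import *
look('pics/m33.png')
for n in ('top','scene'):
  c=cap(n)
  print(n,[(round(l['p'],2),atz(c,l['position'],8).round(1).tolist()) for l in spotter.pinpoint(n,'bead_1')])
  print([(round(l['p'],2),np.round(l['position']).tolist(),atz(c,l['position'],telemetry.sense()['tcp_pos'][2]-132).round(1).tolist()) for l in spotter.pinpoint(n,'stirrer')[:2]])
"
```

```text
[479.5  94.9 300.1] [ 0.9 -0.2 -0.2]
0.64 [336. 170.] [461.3  70.6   8. ]
0.61 [343. 188.] [434.4  59.7   8. ]
0.61 [296. 146.] [495.8 127.6   8. ]
0.59 [304. 190.] [430.9 116.2   8. ]
0.55 [320. 195.] [423.3  92.8   8. ]
tip px [np.float64(315.2083333333333), np.int64(165)] at z45 [510.2  97.9 203.1]
top [(0.63, [434.5, 69.9, 8.0]), (0.61, [434.7, 116.2, 8.0]), (0.56, [465.9, 74.6, 8.0]), (0.53, [491.2, 132.3, 8.0]), (0.5, [427.8, 95.2, 8.0])]
[(0.46, [260.0, 217.0], [490.6, 100.1, 162.7])]
scene [(0.65, [452.3, 78.7, 8.0]), (0.65, [434.7, 108.9, 8.0]), (0.58, [490.5, 120.2, 8.0]), (0.43, [417.7, 85.7, 8.0]), (0.42, [422.0, 71.7, 8.0])]
[(0.64, [348.0, 139.0], [491.3, 93.8, 163.5])]
```

View pics/m33.png

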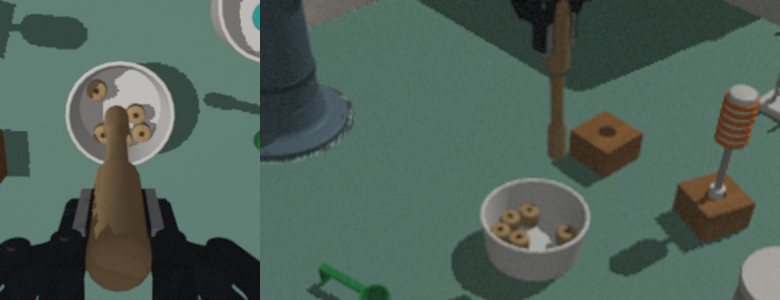

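The left crop shows all five beads in the bowl at (97,90), (135,115), (100,133), (140,133) and one behind the stick, and the stick is held. Now I carry it to the mug.

Call:
{"op": "carry_out", "data": {"steps": [{"slide": [0.54, 4.1, 0], "turn": [0, 0, 0]}, {"slide": [0.54, 4.1, 0], "turn": [0, 0, 0]}, {"slide": [0.54, 4.1, 0], "turn": [0, 0, 0]}, {"slide": [0.54, 4.1, 0], "turn": [0, 0, 0]}, {"slide": [0.54, 4.1, 0], "turn": [0, 0, 0]}, {"slide": [0.54, 4.1, 0], "turn": [0, 0, 0]}, {"slide": [0.54, 4.1, 0], "turn": [0, 0, 0]}, {"slide": [0.54, 4.1, 0], "turn": [0, 0, 0]}, {"slide": [0.54, 4.1, 0], "turn": [0, 0, 0]}, {"slide": [0.54, 4.1, 0], "turn": [0, 0, 0]}]}}

```text
time_s: 38.8
tcp_pos: [530.7, -317.4, 295.9]
tool_rot: [-0.0, 1.0, 0.0, -0.0]
ft_force: [0.7, 0.1, -0.7]
finger_gap: 23.6
```

Call:
{"op": "carry_out", "data": {"steps": [{"slide": [0, 0, 0], "turn": [0, 0, 0]}, {"slide": [0, 0, 0], "turn": [0, 0, 0]}, {"slide": [0, 0, 0], "turn": [0, 0, 0]}]}}

```text
time_s: 39.1
tcp_pos: [531.1, -314.1, 295.9]
tool_rot: [-0.001, 1.0, 0.001, -0.0]
ft_force: [0.8, 0.9, -0.9]
finger_gap: 23.7
```

```bash
cat > m.py <<'E'
from h import *
s=telemetry.sense();print(s["tcp_pos"].round(1),s["ft_force"].round(1)); z=s["tcp_pos"][2]-132; F=[]
for n in("wrist","top","scene"):
    c=cap(n)
    f=[(round(l['p'],2),np.round(l['position']).tolist(),atz(c,l['position'],z).round(1).tolist()) for l in spotter.pinpoint(n,'stirrer')[:2]]
    m=[(round(l['p'],2),np.round(l['position']).tolist(),atz(c,l['position'],0).round(1).tolist()) for l in spotter.pinpoint(n,'mug')[:2]]
    print(n,"foot",f,"mug",m)
    for l in spotter.regions_of(n,"mug")[:1]:
        k=max(cv2.findContours(l["mask"].astype(np.uint8),0,1)[0],key=cv2.contourArea)[:,0]
        P=np.array([atz(c,p,105)[:2] for p in k]);print("rim box",P.min(0).round(1),P.max(0).round(1))
    if n=="wrist":
        for l in spotter.regions_of(n,"stirrer")[:1]:
            y,x=np.nonzero(l["mask"]); t=y.min(); p=[x[y<t+4].mean(),t]; print("tip edge",atz(c,p,z).round(1))
E
python3 m.py
```

```text
[ 531.1 -314.1  295.9] [ 0.8  0.9 -0.9]
wrist foot [(0.91, [316.0, 177.0], [541.7, -311.6, 163.9]), (0.59, [48.0, 220.0], [497.0, -39.1, 163.9])] mug [(0.92, [321.0, 146.0], [544.0, -317.4, 0.0]), (0.29, [69.0, 202.0], [458.7, 78.8, 0.0])]
rim box [ 511.4 -351.5] [ 608.7 -276.9]
tip edge [ 553.2 -310.6  163.9]
top foot [(0.79, [491.0, 187.0], [543.5, -306.0, 163.9])] mug [(0.64, [464.0, 193.0], [539.3, -318.6, 0.0])]
rim box [ 510.5 -345.1] [ 606.2 -245.5]
scene foot [(0.78, [208.0, 250.0], [550.1, -314.9, 163.9])] mug [(0.65, [220.0, 295.0], [540.7, -319.6, 0.0])]
rim box [ 506.6 -366.2] [ 645.  -279.9]
```

Call:
{"op": "carry_out", "data": {"steps": [{"slide": [0.1, 0.5, 0], "turn": [0, 0, 0]}, {"slide": [0, 0, 2], "turn": [0, 0, 0]}, {"slide": [0, 0, 2], "turn": [0, 0, 0]}, {"slide": [0, 0, 2], "turn": [0, 0, 0]}, {"slide": [0, 0, 1.5], "turn": [0, 0, 0]}, {"slide": [0, 0, 1.5], "turn": [0, 0, 0]}, {"slide": [0, 0, 1.5], "turn": [0, 0, 0]}, {"slide": [0, 0, 0], "turn": [0, 0, 0]}]}}

```text
time_s: 40.55
tcp_pos: [530.0, -319.9, 188.4]
tool_rot: [-0.001, 1.0, 0.0, -0.002]
ft_force: [0.3, 0.2, -0.3]
finger_gap: 23.4
```

Call:
{"op": "carry_out", "data": {"steps": [{"slide": [0, 0, 1.0], "turn": [0, 0, 0]}, {"slide": [0, 0, 1.0], "turn": [0, 0, 0]}, {"slide": [0, 0, 1.0], "turn": [0, 0, 0]}, {"slide": [0, 0, 0.8], "turn": [0, 0, 0]}, {"slide": [0, 0, 0.6], "turn": [0, 0, 0]}, {"slide": [0, 0, 0], "turn": [0, 0, 0]}, {"slide": [0, 0, 0], "turn": [0, 0, 0]}]}}

```text
time_s: 41.25
tcp_pos: [531.8, -320.8, 147.3]
tool_rot: [-0.0, 1.0, 0.0, 0.0]
ft_force: [-0.5, -0.9, -0.2]
finger_gap: 23.6
```

```bash
python3 m.py
```

```text
[ 531.8 -320.8  147.3] [-0.5 -0.9 -0.2]
wrist foot [(0.75, [319.0, 176.0], [543.5, -321.4, 15.3])] mug [(0.92, [316.0, 172.0], [543.4, -318.0, 0.0])]
rim box [ 514.2 -352.4] [ 610.8 -277.9]
tip edge [ 553.  -318.3   15.3]
top foot [(0.45, [465.0, 188.0], [549.0, -314.3, 15.3])] mug [(0.72, [463.0, 192.0], [542.8, -315.4, 0.0])]
rim box [ 510.5 -345.1] [ 604.3 -247.4]
scene foot [(0.82, [222.0, 291.0], [545.4, -313.4, 15.3])] mug [(0.79, [221.0, 292.0], [535.8, -313.7, 0.0])]
rim box [ 512.9 -366.5] [ 646.6 -279.9]
```

Call:
{"op": "carry_out", "data": {"steps": [{"slide": [0, 0, 0.3], "turn": [0, 0, 0]}, {"slide": [0, 0, 0.3], "turn": [0, 0, 0]}, {"slide": [0, 0, 0], "turn": [0, 0, 0]}, {"slide": [0, 0, 0], "turn": [0, 0, 0]}]}}

```text
time_s: 42.3
tcp_pos: [531.5, -320.6, 140.9]
tool_rot: [-0.0, 1.0, 0.0, -0.0]
ft_force: [0.2, -0.7, -1.6]
finger_gap: 23.7
```

Call:
{"op": "carry_out", "data": {"steps": [{"slide": [0, 0, 0], "turn": [0, 0, 0]}, {"slide": [0, 0, 0], "turn": [0, 0, 0]}, {"slide": [0, 0, 0], "turn": [0, 0, 0]}, {"slide": [0, 0, 0], "turn": [0, 0, 0]}, {"slide": [0, 0, 0], "turn": [0, 0, 0]}, {"slide": [0, 0, 0], "turn": [0, 0, 0]}, {"slide": [0, 0, 0], "turn": [0, 0, 0]}, {"slide": [0, 0, 0], "turn": [0, 0, 0]}], "grip": 0}}

```text
time_s: 43.1
tcp_pos: [531.7, -320.7, 141.3]
tool_rot: [0.0, 1.0, 0.0, 0.0]
ft_force: [0.2, -0.3, 0.1]
finger_gap: 85.2
```

Call:
{"op": "carry_out", "data": {"steps": [{"slide": [0, 0, -1], "turn": [0, 0, 0]}, {"slide": [0, 0, -2], "turn": [0, 0, 0]}, {"slide": [0, 0, -3], "turn": [0, 0, 0]}, {"slide": [0, 0, -3], "turn": [0, 0, 0]}, {"slide": [0, 0, -3], "turn": [0, 0, 0]}, {"slide": [0, 0, -3], "turn": [0, 0, 0]}, {"slide": [0, 0, -3], "turn": [0, 0, 0]}, {"slide": [0, 0, 0], "turn": [0, 0, 0]}, {"slide": [0, 0, 0], "turn": [0, 0, 0]}, {"slide": [0, 0, 0], "turn": [0, 0, 0]}]}}

```text
time_s: 44.1
tcp_pos: [531.0, -320.4, 320.2]
tool_rot: [-0.0, 1.0, 0.0, -0.001]
ft_force: [-0.0, 0.8, -1.2]
finger_gap: 85.1
```

```bash
sed -i 's/^s=tel/s=telemetry.sense();print(s["time_s"]);s=tel/; s/z=s\["tcp_pos"\]\[2\]-132/z=8/' m.py; python3 m.py; python3 - <<'E'
from h import *
for n in("top","wrist","scene"):
    c=cap(n)
    for l in spotter.regions_of(n,"stirrer")[:1]:
        k=max(cv2.findContours(l["mask"].astype(np.uint8),0,1)[0],key=cv2.contourArea); print(n,round(l["p"],2),cv2.boundingRect(k),cv2.fitLine(k,2,0,.01,.01).ravel().round(2))
    for l in spotter.regions_of(n,"mug")[:1]:
        k=max(cv2.findContours(l["mask"].astype(np.uint8),0,1)[0],key=cv2.contourArea); print("mug",cv2.boundingRect(k))
    print([(round(l['p'],2),atz(c,l['position'],8).round(0).tolist()) for l in spotter.pinpoint(n,'bead_1')]) if n=="top" else 0
E
```

```text
44.1
[ 531.  -320.4  320.2] [-0.   0.8 -1.2]
wrist foot [(0.89, [320.0, 144.0], [544.7, -322.0, 8.0])] mug [(0.77, [315.0, 141.0], [547.3, -315.0, 0.0])]
rim box [ 510.9 -352.2] [ 608.9 -277.4]
tip edge [ 552.7 -318.8    8. ]
top foot [(0.82, [462.0, 191.0], [543.5, -311.2, 8.0]), (0.45, [463.0, 192.0], [542.2, -312.1, 8.0])] mug [(0.66, [464.0, 191.0], [543.5, -318.0, 0.0])]
rim box [ 512.4 -345.1] [ 604.3 -249.3]
scene foot [(0.9, [220.0, 294.0], [544.7, -318.4, 8.0])] mug [(0.96, [221.0, 294.0], [539.9, -315.1, 0.0])]
rim box [ 511.1 -364.9] [ 646.6 -279.8]
top 0.79 (464, 181, 48, 15) [ 1.0000e+00 -6.0000e-02  4.8816e+02  1.8868e+02]
mug (447, 156, 53, 51)
[(0.72, [548.0, -312.0, 8.0]), (0.71, [435.0, 73.0, 8.0]), (0.68, [432.0, 114.0, 8.0]), (0.67, [423.0, 97.0, 8.0]), (0.56, [487.0, 125.0, 8.0]), (0.51, [464.0, 74.0, 8.0])]
wrist 0.56 (307, 138, 26, 52) [7.0000e-02 1.0000e+00 3.1883e+02 1.6478e+02]
mug (281, 98, 65, 90)
scene 0.73 (196, 237, 22, 46) [  0.29   0.96 207.75 258.85]
mug (192, 252, 48, 61)
```

Call:
{"op": "carry_out", "data": {"steps": [{"slide": [0, 0, 0], "turn": [0, 0, 0]}, {"slide": [0, 0, 0], "turn": [0, 0, 0]}, {"slide": [0, 0, 0], "turn": [0, 0, 0]}, {"slide": [0, 0, 0], "turn": [0, 0, 0]}, {"slide": [0, 0, 0], "turn": [0, 0, 0]}, {"slide": [0, 0, 0], "turn": [0, 0, 0]}, {"slide": [0, 0, 0], "turn": [0, 0, 0]}, {"slide": [0, 0, 0], "turn": [0, 0, 0]}]}}

```text
time_s: 46.05
tcp_pos: [531.7, -320.8, 321.3]
tool_rot: [0.0, 1.0, 0.0, 0.0]
ft_force: [-0.0, -0.1, -0.6]
finger_gap: 85.4
```

```bash
python3 m.py && python3 -c "
from workcell import r
print(r.finish_job())"
```

```text
46.05
[ 531.7 -320.8  321.3] [-0.  -0.1 -0.6]
wrist foot [(0.82, [318.0, 145.0], [543.0, -320.5, 8.0])] mug [(0.61, [317.0, 142.0], [546.3, -318.8, 0.0])]
rim box [ 508.  -353.1] [ 611.  -277.5]
tip edge [ 553.9 -319.4    8. ]
top foot [(0.81, [462.0, 190.0], [545.3, -310.2, 8.0])] mug [(0.7, [464.0, 192.0], [543.3, -316.7, 0.0])]
rim box [ 510.5 -346.3] [ 604.3 -247.4]
scene foot [] mug [(0.83, [218.0, 296.0], [539.3, -322.6, 0.0]), (0.23, [335.0, 181.0], [455.2, 94.9, 0.0])]
rim box [ 509.9 -367.8] [ 647.7 -278.6]
the job is handed in; nothing more can be done
None
```

I took the stick from its block, stirred the beads and lowered the stick into the steel mug while still gripped. I then let go and handed the job in at about 46 s. No verdict was reported.

**Stirring:** this was not two clean wide turns.
- The first clockwise passes jammed beads against the wall and made the stick pivot in the pads. I straightened it against the bowl wall and raised the grip force to 120 N.
- I then went counter-clockwise, turning the wrist on the way. That made one full wide turn, except on the right and far parts, where the foot slid inside the beads and I repeated the stretch.
- The second turn ran inside the beads on the left side and was wider only on the clear right side.

**Last checks:**
- **Beads:** all five were in the bowl. By their tracked order, I judge that four moved more than 20 mm and one only about 13 mm. The beads look alike, so which is which is my inference.
- **Stick:** the last wrist and top estimates put its foot within about 10 mm of the mug's axis. The stirrer detector found nothing in the last scene picture. I had used up the picture views, so I did not look at the stick's final lean.
- **Mug:** its position agreed with the first measurement to within a few millimetres.
- **Robot:** the gripper was open and well above the mug, touching nothing.

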